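Slide a ladle-hook carrier round a hand-bent utensil bar

ROBOT

A 7-joint arm with a two-finger parallel gripper is mounted at the origin on the work surface. World frame = base frame: x ahead of the robot, y to its left, z up, the work surface at z = 0. Lengths are in m, angles in rad, forces in N, time in s.
With the tool pointing down it reaches from about 0.4 to 0.85 m from the base axis. Payload 10.4 kg.
Tool frame: the origin (TCP) lies midway between the tips of the shut fingers; the grasp point (between the pads) lies 19 mm behind it; z points along the fingers, y is the direction in which the jaws open and shut (so a half turn about z gives the same grasp; the last joint's range is limited). The gripper opens to 87 mm and grips with 3 to 60 N. Pads are 19 mm wide; open, the fingers measure 117 mm over their backs; the gripper's body (75 mm by 190 mm) begins 51 mm behind the grasp point.
Start: joints at [-1.166, 0.332, -0.065, 1.46, 0.022, 1.35, -0.088], TCP at [0.259, 0.569, 0.197] pointing down, gripper open.
Joint ranges: [-2.6, 2.6], [-0.5, 2.12], [-1.47, 1.34], [0.16, 2.42], [-1.27, 4.41], [0.06, 2.06], [-2.6, 2.6]. Speed limits (rad/s): [2.22, 2.22, 2.79, 2.79, 3.14, 3.14, 3.14].

INTERFACE

Orientations are given as a unit quaternion [w, x, y, z].
In Python, from workcell import telemetry, optics, env gives the robot as it stands.
- The arm moves only by the tool jog_arm, never from a script. Its argument "rows" is a list of rows, each a list of 3 entries, a list of its own where there are three numbers: the gripper's target within -1 to 1 (shut at 1, half-way at 0, fully open at -1), then the shift along the tool's x, y, z as a fraction of full scale, then the turn, a rotation vector about the tool's x, y, z as a fraction of full scale. In form: [[claw, [x, y, z], [wx, wy, wz]], ...]. A call has 1 to 20 rows; each row shifts and turns the pose as measured when the row begins, along the tool's axes as they then stand; what a row does not reach is not made up. Full scale, the value 1, is 0.03 m for a shift and 0.08 rad for a turn. A row lasts 1/12 s, in which the tool goes at most 41.7 mm and 7.16 degrees, less where a joint would pass 70% of its speed; a pose out of reach is approached as far as the arm can. A call with a number of a shift or a turn outside -1 to 1 is refused whole. A call with a gripper value outside its range is refused whole. The fingers move at their own pace and stop on an object; "grip_force" is the grip in N (left out, the last holds). Time passes only in rows, so rows that do not move let the fingers close. It gives the time, the measured TCP pose, the force and the opening at its end, in the units of the state.
- telemetry.get_obs(): the state, without advancing time (a new reading comes with each control period).
- optics.camera(name): name is "scene" or "top" or "wrist"; returns the picture (400x640x3 uint8, red, green, blue); there is no depth.
- optics.calibration(name): a dict with "vfov" (degrees; the focal length in pixels is half the picture's height over the tangent of half this angle, whatever the lens; pixels are square), "cx", "cy" (the principal point, pixels), "R" (3x3) and "t" (3): a world point X has camera coordinates R X + t. Camera axes: x right, y down, z forward; pixel columns grow to the right and rows downward; lengths in m; the calibration is good to about 2 mm. A picture is of the moment at which its call begins: read the wrist's pose just before it. calibration takes no time and is no camera call; for the wrist camera it gives the pose at the moment of the call.
- env.sign_off(): hands the job in, once; it reports no verdict.
Trained networks look in the newest picture that a camera, given by its name, has taken for a name from the list of things; names that differ only in an ending like _2 or _b are one class to them, and where a whole thing is asked for, a point or a joint stands for the part that bears it (a point fixed in the world has none). Each returns a list of dicts, best first, with "confidence" (0 to 1); they miss things now and then, are a little off and sometimes report something else, mostly with a low value. They report only what shows in the picture. A call takes as long as a camera call. They do not tell look-alikes from the thing itself.
- optics.spot_in(camera, query): "point" ([x, y, z] in m, in world coordinates, good to about 4 mm: the middle of the surface that is visible of it).
- optics.masks_of(camera, query): "pixels" (400x640 bool, what is visible of it).
The state is a dict: "time": time; "joints": joint angles; "joint_vel": joint speeds; "joint_efforts": joint torques, N m; "ee_pos": TCP position; "orientation": TCP orientation; "force": force on the tool from outside, world axes, zero at the start; "ft_torque": the same for the moment, N m; "opening": finger opening in m.
Only numpy, scipy, OpenCV 4.12 (cv2) and the standard library are available. Lean on these libraries where they do the work, as an engineer would, in place of code of your own. Each camera call takes 0.05 s, during which the arm holds its last target. There are 200 camera calls.

TASK

Thread the red hook carrier onto the free end of the curved utensil bar, fin upward, and slide it round the bend, turning it with the bar, until it is home against the black rubber stop by the post. Ease it along by feel: never force it against the bar or the stop, and do not push the bar with the gripper. Leave it hanging there upright and released, and do not disturb the other kitchen things.

Things in the scene. Friction and masses are not known exactly. Their poses are not given: they have to be found in the camera images.
- carrier: Loose red hook carrier, 0.1 to 0.2 kg, 79 mm high, standing upright, same both ways round. Steel foot 30 (along x) x 42 (along y) x 8 mm with a small hook each side (72 mm over both, 17 mm high); on it a red tube along x, 30 mm long, 28 mm outside diameter, bore right through; on top an upright grip fin. Low weight, so it hangs upright. Origin: centre of the underside; z up
- bore (a point): Centre of the carrier's 14 mm round bore, 20 mm above its underside; x along the bore (30 mm long), z up towards the fin. It has 2 mm of play all round on the rod
- fin (a point): Centre of the carrier's flat grip fin: 26 mm along x, 12 mm thick along y, 46 mm high (33 to 79 mm above the underside), its centre 36 mm above the bore's axis; axes as the carrier's
- rail: Fixed, rigid utensil bar: a foot disc 100 mm wide, a 16 mm post, and a level steel rod 10 mm thick, axis 150 mm above the counter throughout, held only by the post. Course from the free tip: straight 65 mm, a bend to the left (seen from above) 126 mm long, straight 55 mm to the stop. Origin: centre of the disc's underside; x along the last straight piece, towards the post
- tip (a point): Rounded free end of the rod, on its axis. x points along the rod INTO it, the way the carrier travels; z up. The bend was made by hand: eight kinks 18 mm apart, the first 65 mm from the tip, each 0.06 to 0.25 rad to the left, 0.15 on average. No listed pose gives its true course; it can run several mm off a smooth arc and must be followed by feel
- stop (a point): Centre of the face of the fixed black rubber stop collar (24 mm diameter, 10 mm thick) on the rod's last straight piece, 45 mm before the post. x points along the rod into the stop (the way the carrier travels at the end); z up. With the carrier home, the bore's centre is 15 mm before this point
- kaldero: Bystander: round aluminium cooking pot, 204 mm across (250 mm over its two side handles), 155 mm high to the knob of its hinged glass lid, standing on the black hob (300 x 320 mm, 30 mm high). Origin: centre of its underside
- cruet: Bystander: small amber glass cruet, 62 mm diameter, 127 mm high with steel twist cap. Origin: centre of its underside
- trivet: Bystander: square slatted bamboo trivet, 160 x 160 x 16 mm. Origin: centre of its underside
- measuring_cup: Bystander: small steel cup with a handle, 72 mm diameter, 60 mm high. Origin: centre of its underside
- ladle: Bystander: red silicone ladle lying down, about 260 mm long, 45 mm high at most. Origin: under the middle of its bowl; the handle runs to its own -x
- spice_jar: Bystander: small jar, 44 mm diameter, 85 mm high. Origin: centre of its underside
Mind the look-alikes: they are no part of the job. Of the things shaped like the carrier, the red one is meant.

How it is judged:
By the outcome, as a careful person would: the job done as asked, in the order asked, and still so for the second after the job is handed in, with the robot touching nothing.
It also fails if it takes over 69 s, if anything falls off the work surface, if the arm or the gripper's body presses on something with over 40 N, if the wrist force passes 120 N, or if a joint passes its speed limit or range.

## Working session

There is one attempt and no reset: what is moved stays moved. The work goes in short steps, Python scripts to look and compute and a tool call to move; the robot and the scene stay as the last step left them, time stands still between calls to the robot, and variables do not carry over. Pictures are saved under pics/ and viewed, about 8 in all and at most 12, crops included, and the job is handed in when it is done.

Besides the shell and the picture viewer there is one more tool, called after "Emit:" by a JSON object that holds its "method" and its "body". jog_arm: Moves the arm, as the interface text tells. Its arguments: {"type":"object","properties":{"rows":{"type":"array","items":{"type":"array"}},"grip_force":{"type":"number"}},"required":["rows"]}

```bash
ls; mkdir -p pics; python3 - <<'E'
from workcell import telemetry, optics, env
import cv2, numpy as np
o=telemetry.get_obs(); print({k:np.round(v,3).tolist() for k,v in o.items()})
ims=[]
for n in ["scene","top"]:
    im=optics.camera(n); cv2.imwrite(f"pics/{n}0.png",im[...,::-1])
    ims.append(im)
    c=optics.calibration(n); print(n,c)
    for q in ["carrier","bore","fin","tip","stop","rail","kaldero","cruet","spice_jar","measuring_cup","ladle","trivet"]:
        r=optics.spot_in(n,q); print(q,[(np.round(d["point"],3).tolist(),round(d["confidence"],2)) for d in r[:3]])
E
```

```text
pics
{'time': 0.0, 'joints': [-1.166, 0.333, -0.065, 1.461, 0.022, 1.35, -0.089], 'joint_vel': [-0.001, -0.001, 0.002, 0.001, 0.003, 0.002, 0.001], 'joint_efforts': [-0.0, -62.328, 0.025, -38.989, -0.061, 0.04, 0.0], 'ee_pos': [0.259, 0.568, 0.196], 'orientation': [-0.0, 0.212, 0.977, -0.001], 'force': [-0.192, 0.788, 0.343], 'ft_torque': [-0.047, -0.035, 0.017], 'opening': 0.087}
scene {'vfov': 54.808423059658736, 'cx': 321.05677768120137, 'cy': 205.97099040541585, 'R': array([[ 0.53721425,  0.8433906 ,  0.00965114],
       [ 0.50271933, -0.31098715, -0.80657316],
       [-0.67725484,  0.43815441, -0.59105548]]), 't': array([-0.34267241, -0.16710115,  1.60065355])}
carrier [([0.459, -0.33, 0.03], 0.61), ([0.602, -0.228, 0.027], 0.52), ([0.513, -0.248, 0.031], 0.49)]
bore [([0.511, -0.244, 0.026], 0.85), ([0.8, 0.11, 0.014], 0.66), ([0.46, -0.332, 0.036], 0.61)]
fin [([0.456, -0.335, 0.032], 0.87), ([0.6, -0.223, 0.025], 0.85), ([0.509, -0.244, 0.023], 0.8)]
tip []
stop [([0.644, 0.13, 0.018], 0.82)]
rail [([0.646, 0.132, 0.017], 0.79)]
kaldero [([0.431, 0.415, 0.133], 0.66)]
cruet [
[... 627 characters left out ...]
7, -0.235, 0.028], 0.53)]
bore [([0.457, -0.326, 0.032], 0.76), ([0.506, -0.238, 0.032], 0.64), ([0.59, -0.223, 0.021], 0.64)]
fin [([0.451, -0.321, 0.026], 0.68), ([0.505, -0.237, 0.031], 0.53), ([0.596, -0.22, 0.03], 0.45)]
tip [([0.56, -0.061, 0.154], 0.48)]
stop [([0.639, 0.13, 0.012], 0.85)]
rail [([0.389, 0.453, 0.159], 0.67), ([0.634, 0.128, 0.01], 0.66)]
kaldero [([0.391, 0.452, 0.159], 0.71), ([0.505, -0.236, 0.03], 0.23)]
cruet [([0.778, -0.112, 0.075], 0.93)]
spice_jar [([0.696, -0.38, 0.076], 0.52)]
measuring_cup [([0.725, -0.265, 0.02], 0.59), ([0.774, 0.285, 0.03], 0.24)]
ladle [([0.773, 0.284, 0.031], 0.69)]
trivet [([0.794, 0.12, 0.016], 0.73), ([0.559, -0.064, 0.153], 0.38)]
```

View pics/scene0.png

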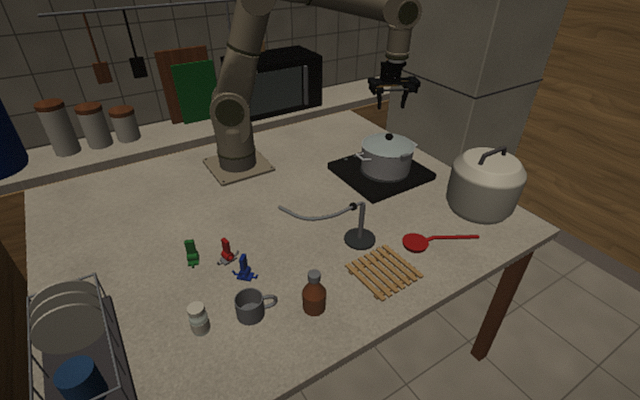

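View pics/top0.png

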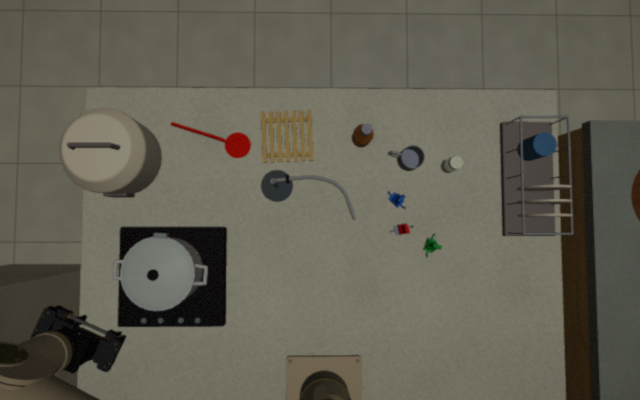

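The scene shows red carrier at (228,252), between a green and a blue look-alike. In the top view it's at (402,229), with the rod from tip (353,218) up and left to the stop around (290,180). I'll zoom in on the top view.

```bash
cat > h.py <<'E'
import numpy as np, cv2
from workcell import telemetry, optics, env
def ray(n,uv,z,c=None):
    c=c or optics.calibration(n); f=200/np.tan(np.radians(c["vfov"]/2))
    d=c["R"].T@np.array([(uv[0]-c["cx"])/f,(uv[1]-c["cy"])/f,1]); C=-c["R"].T@c["t"]
    return C+d*(z-C[2])/d[2]
def proj(n,X,c=None):
    c=c or optics.calibration(n); f=200/np.tan(np.radians(c["vfov"]/2))
    p=c["R"]@np.asarray(X)+c["t"]; return np.array([c["cx"]+f*p[0]/p[2],c["cy"]+f*p[1]/p[2]])
E
python3 - <<'E'
from h import *
im=cv2.imread("pics/top0.png")
a=cv2.resize(im[150:260,260:450],None,fx=4,fy=4,interpolation=cv2.INTER_CUBIC)
cv2.imwrite("pics/top0c.png",np.clip(a*1.4,0,255))
sc=cv2.imread("pics/scene0.png")
def red(im): 
    i=im.astype(int); return (i[...,2]>90)&(i[...,2]>2.2*i[...,1])&(i[...,2]>2.2*i[...,0])
for n,i,(x0,x1,y0,y1) in [("top",im,(385,420,215,240)),("scene",sc,(215,240,230,268))]:
    m=np.zeros(i.shape[:2],bool); m[y0:y1,x0:x1]=red(i)[y0:y1,x0:x1]
    v,u=np.nonzero(m); print(n,len(u),u.mean(),v.mean(),np.cov(u,v).round(2).tolist(),[ray(n,(u.mean(),v.mean()),z).round(3).tolist() for z in(.03,.05)])
E
```

```text
top 39 405.0 228.33333333333334 [[7.32, 0.21], [0.21, 6.86]] [[0.504, -0.249, 0.03], [0.504, -0.244, 0.05]]
scene 62 225.43548387096774 250.17741935483872 [[6.68, 8.59], [8.59, 48.84]] [[0.491, -0.243, 0.03], [0.513, -0.249, 0.05]][ WARN:0@0.467] global loadsave.cpp:1063 imwrite_ Unsupported depth image for selected encoder is fallbacked to CV_8U.
```

View pics/top0c.png

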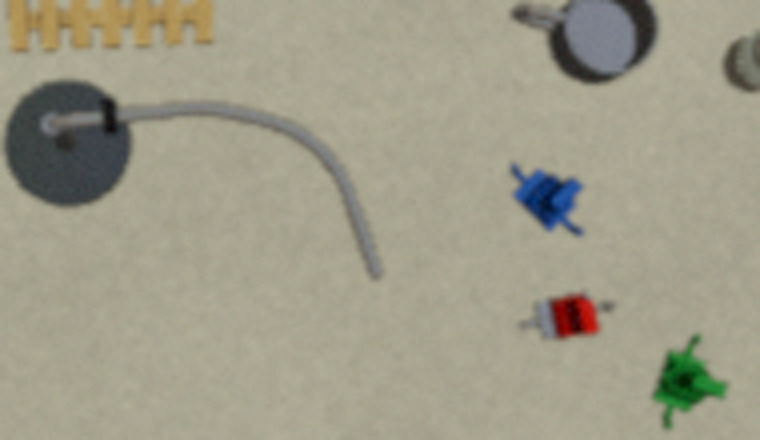

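The carrier's hooks lie roughly along world y, at a yaw of about 0.2. The rod's first straight has a yaw of about 0.35. I'll lift and turn first, then work out the traverse.

Emit:
{"method": "jog_arm", "body": {"rows": [[-1, [0, 0, -0.3], [0, 0, 1]], [-1, [0, 0, -0.3], [0, 0, 1]], [-1, [0, 0, -0.3], [0, 0, 1]], [-1, [0, 0, -0.3], [0, 0, 1]], [-1, [0, 0, -0.3], [0, 0, 1]], [-1, [0, 0, -0.3], [0, 0, 1]], [-1, [0, 0, -0.3], [0, 0, 1]], [-1, [0, 0, -0.3], [0, 0, 1]], [-1, [0, 0, -0.3], [0, 0, 1]], [-1, [0, 0, -0.3], [0, 0, 1]], [-1, [0, 0, -0.3], [0, 0, 1]], [-1, [0, 0, -0.3], [0, 0, 1]], [-1, [0, 0, 0], [0, 0, 1]], [-1, [0, 0, 0], [0, 0, 1]], [-1, [0, 0, 0], [0, 0, 1]], [-1, [0, 0, 0], [0, 0, 1]], [-1, [0, 0, 0], [0, 0, 0]]]}}

```text
time: 2.72
ee_pos: [0.259, 0.5684, 0.3108]
orientation: [-0.0, 0.774, 0.633, -0.0]
force: [0.9, 0.2, 0.7]
opening: 0.0867
```

```bash
cat >> h.py <<'E'
from scipy.spatial.transform import Rotation as Rn
def state():
    o=telemetry.get_obs(); q=o["orientation"]; R=Rn.from_quat([q[1],q[2],q[3],q[0]])
    return o,np.array(o["ee_pos"]),R
def goal(p,yaw):
    """print tool-frame shift (rows of full scale) and turn to reach TCP p, bore yaw"""
    o,x,R=state()
    Rt=Rn.from_matrix(np.array([[np.cos(yaw),np.sin(yaw),0],[np.sin(yaw),-np.cos(yaw),0],[0,0,-1]]).T)
    d=R.inv().apply(np.asarray(p)-x)/.03; w=(R.inv()*Rt).as_rotvec()/.08
    M=R.as_matrix(); print("t",round(o["time"],2),"pos",x.round(4),"yaw",round(float(np.arctan2(M[1,0],M[0,0])),3),"F",np.round(o["force"],2),"T",np.round(o["ft_torque"],3),"op",round(float(o["opening"]),4))
    print("shift rows",d.round(2),"turn rows",w.round(2))
E
python3 - <<'E'
from h import *
goal([.5,-.24,.24],.2)
cx=lambda u,v:(260+u/4,150+v/4)
for n,p,z in [("hookL",(525,323),.012),("hookR",(608,306),.012),("tip",(377,274),.15),("bendstart",(345,185),.15),("200",(200,108),.15),("stop",(118,115),.15),("post",(50,124),.15),("330",(325,155),.15),("280",(280,125),.15)]:
    print(n,ray("top",cx(*p),z).round(4))
E
```

```text
t 2.72 pos [0.259  0.5684 0.3108] yaw 1.37 F [0.88 0.19 0.74] T [-0.1    0.099  0.012] op 0.0867
shift rows [-24.81  13.24   2.36] turn rows [-0.    0.   14.63]
hookL [ 0.4962 -0.2101  0.012 ]
hookR [ 0.5092 -0.2749  0.012 ]
tip [ 0.5323 -0.0788  0.15  ]
bendstart [ 0.5937 -0.057   0.15  ]
200 [0.6471 0.0431 0.15  ]
stop [0.6422 0.0997 0.15  ]
post [0.6359 0.1465 0.15  ]
330 [ 0.6145 -0.0433  0.15  ]
280 [ 0.6353 -0.0122  0.15  ]
```

Emit:
{"method": "jog_arm", "body": {"rows": [[-1, [-0.95, 0.5, 0], [0, 0, 0.4]], [-1, [-0.94, 0.53, 0], [0, 0, 0]], [-1, [-0.94, 0.53, 0], [0, 0, 0]], [-1, [-0.94, 0.53, 0], [0, 0, 0]], [-1, [-0.94, 0.53, 0], [0, 0, 0]], [-1, [-0.94, 0.53, 0], [0, 0, 0]], [-1, [-0.94, 0.53, 0], [0, 0, 0]], [-1, [-0.94, 0.53, 0], [0, 0, 0]], [-1, [-0.94, 0.53, 0], [0, 0, 0]], [-1, [-0.94, 0.53, 0], [0, 0, 0]], [-1, [-0.94, 0.53, 0], [0, 0, 0]], [-1, [-0.94, 0.53, 0], [0, 0, 0]], [-1, [-0.94, 0.53, 0], [0, 0, 0]], [-1, [-0.94, 0.53, 0], [0, 0, 0]], [-1, [-0.94, 0.53, 0], [0, 0, 0]], [-1, [-0.94, 0.53, 0], [0, 0, 0]], [-1, [-0.94, 0.53, 0], [0, 0, 0]], [-1, [-0.94, 0.53, 0], [0, 0, 0]]]}}

```text
time: 4.22
ee_pos: [0.4378, -0.0078, 0.3085]
orientation: [-0.001, 0.764, 0.646, 0.002]
force: [0.9, 0.0, -0.5]
opening: 0.0867
```

```bash
python3 -c "
from h import *
goal([.503,-.2425,.24],.2)"
```

```text
t 4.22 pos [ 0.4378 -0.0078  0.3085] yaw 1.404 F [ 0.92  0.04 -0.48] T [-0.09   0.045  0.014] op 0.0867
shift rows [-7.37  3.44  2.25] turn rows [-0.03 -0.05 15.05]
```

Emit:
{"method": "jog_arm", "body": {"rows": [[-1, [-0.92, 0.43, 0.1], [0, 0, 0]], [-1, [-0.92, 0.43, 0.1], [0, 0, 0]], [-1, [-0.92, 0.43, 0.1], [0, 0, 0]], [-1, [-0.92, 0.43, 0.1], [0, 0, 0]], [-1, [-0.92, 0.43, 0.1], [0, 0, 0]], [-1, [-0.92, 0.43, 0.1], [0, 0, 0]], [-1, [-0.92, 0.43, 0.1], [0, 0, 0]], [-1, [-0.92, 0.43, 0.1], [0, 0, 0]], [-1, [0, 0, 0], [0, 0, 1]], [-1, [0, 0, 0], [0, 0, 1]], [-1, [0, 0, 0], [0, 0, 1]], [-1, [0, 0, 0], [0, 0, 1]], [-1, [0, 0, 0], [0, 0, 1]], [-1, [0, 0, 0], [0, 0, 1]], [-1, [0, 0, 0], [0, 0, 1]], [-1, [0, 0, 0], [0, 0, 1]], [-1, [0, 0, 0], [0, 0, 1]], [-1, [0, 0, 0], [0, 0, 1]], [-1, [0, 0, 0], [0, 0, 1]], [-1, [0, 0, 0], [0, 0, 1]]]}}

```text
time: 5.88
ee_pos: [0.5049, -0.2671, 0.2832]
orientation: [0.0, 0.974, 0.225, 0.003]
force: [-0.8, 0.6, 0.3]
opening: 0.0868
```

Emit:
{"method": "jog_arm", "body": {"rows": [[-1, [0, 0, 0.4], [0, 0, 1]], [-1, [0, 0, 0.4], [0, 0, 1]], [-1, [0, 0, 0.4], [0, 0, 1]], [-1, [0, 0, 0.1], [0, 0, 0]], [-1, [0, 0, 0], [0, 0, 0]]]}}

```text
time: 6.3
ee_pos: [0.5058, -0.2667, 0.2432]
orientation: [-0.0, 0.994, 0.108, 0.004]
force: [0.7, 0.2, 0.5]
opening: 0.0868
```

```bash
python3 - <<'E'
from h import *
goal([.503,-.2425,.24],.2)
c=optics.calibration("wrist"); im=optics.camera("wrist"); print(c)
a=im[...,::-1].copy(); cv2.imwrite("pics/w1.png",a)
np.savez("w1.npz",**c)
print("carrier should be at",proj("wrist",[.503,-.2425,.079],c),proj("wrist",[.503,-.2425,.02],c))
E
```

```text
t 6.3 pos [ 0.5058 -0.2667  0.2432] yaw 0.216 F [0.69 0.23 0.53] T [-0.057  0.134 -0.03 ] op 0.0868
shift rows [ 0.08 -0.81  0.11] turn rows [ 0.   -0.09  0.2 ]
{'vfov': 71.94099074746882, 'cx': 321.25907632561376, 'cy': 204.6694705312826, 'R': array([[ 2.13880589e-01, -9.76859710e-01,  4.46882361e-04],
       [-9.39436465e-01, -2.05561426e-01,  2.74232801e-01],
       [-2.67795112e-01, -5.90728906e-02, -9.61663232e-01]]), 't': array([-0.36813408,  0.37509476,  0.5563772 ])}
carrier should be at [303.17342299 184.82305416] [305.61814025 176.82657736]
```

View pics/w1.png

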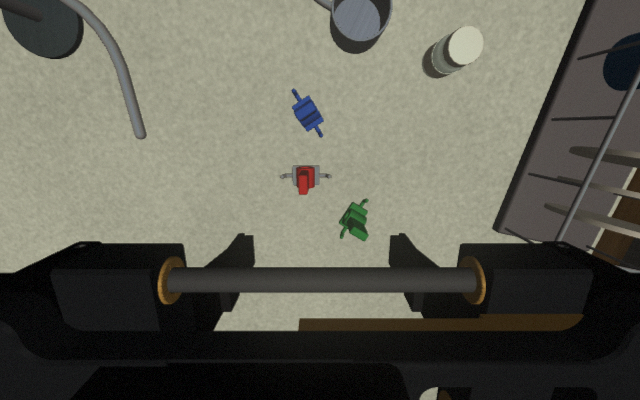

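The wrist view puts the red carrier at (305,180), within 2 px of the prediction, and the hooks are level in the image. The rod tip is at (140,135). I'll refine both.

```bash
python3 - <<'E'
from h import *
c=dict(np.load("w1.npz"))
im=cv2.imread("pics/w1.png").astype(int)
hl=ray("wrist",(283,177),.012,c);hr=ray("wrist",(329,176),.012,c);print(hl,hr,"mid",(hl+hr)/2,"yaw",np.arctan2(-(hl-hr)[0],(hl-hr)[1]))
m=np.zeros(im.shape[:2],bool);r=(im[...,2]>60)&(im[...,2]>2.2*im[...,1])&(im[...,2]>2.2*im[...,0]);m[150:205,285:335]=r[150:205,285:335]
for v in range(150,205):
    u=np.nonzero(m[v])[0]
    if len(u):print(v,u.min(),u.max(),im[v,u].sum(1).mean().round(),end=" | ")
print()
for v in (105,115,125,132): # rod edges (dark vs bright)
    g=cv2.cvtColor(im[v:v+1].astype(np.uint8),cv2.COLOR_BGR2GRAY)[0]; print(v,g[100:155].tolist())
print("tip",ray("wrist",(140,134),.15,c),ray("wrist",(127,85),.15,c))
goal([.503,-.2425,.041],.2)
E
```

```text
[ 0.49378286 -0.20834719  0.012     ] [ 0.51046632 -0.27729122  0.012     ] mid [ 0.50212459 -0.2428192   0.012     ] yaw 0.23742154452650036
167 301 308 232.0 | 168 301 313 192.0 | 169 297 313 221.0 | 170 297 313 204.0 | 171 298 313 214.0 | 172 298 313 214.0 | 173 298 313 210.0 | 174 298 313 213.0 | 175 299 313 203.0 | 176 297 313 222.0 | 177 298 313 228.0 | 178 298 313 229.0 | 179 299 313 229.0 | 180 299 313 232.0 | 181 298 313 229.0 | 182 299 313 238.0 | 183 298 313 228.0 | 184 298 313 229.0 | 185 298 313 228.0 | 186 297 313 224.0 | 187 299 311 234.0 | 188 299 307 248.0 | 189 299 307 247.0 | 190 299 307 251.0 | 191 299 306 248.0 | 192 299 306 252.0 | 193 299 306 248.0 | 
105 [154, 158, 157, 157, 160, 156, 157, 157, 154, 154, 160, 160, 164, 157, 149, 154, 156, 159, 152, 151, 151, 151, 149, 152, 150, 137, 113, 115, 117, 122, 123, 122, 121, 112, 105, 99, 81, 71, 99, 153, 152, 153, 160, 160, 161, 162, 162, 160, 158, 156, 159, 156, 157, 156, 151]
115 [162, 160, 159, 160, 157, 164, 167, 162, 165, 163, 158, 155, 155, 153, 154, 158, 159, 162, 161, 160, 158, 156, 154, 149, 154, 157, 163, 1
[... 231 characters left out ...]
155, 156, 159, 156, 159, 160, 164, 163, 165, 163, 161, 162, 161, 147, 112, 116, 118, 125, 125, 121, 115, 111, 104, 89, 72, 75, 124, 160, 159, 157, 155, 154, 153, 157, 159, 158, 161]
132 [164, 157, 161, 160, 164, 166, 158, 156, 154, 158, 162, 167, 163, 166, 161, 157, 156, 158, 160, 162, 160, 160, 161, 159, 157, 158, 160, 164, 166, 165, 169, 162, 152, 145, 111, 115, 120, 122, 125, 121, 116, 111, 103, 91, 74, 75, 126, 162, 161, 154, 156, 160, 155, 156, 156]
tip [ 0.53427813 -0.07563879  0.15      ] [ 0.57733836 -0.06190875  0.15      ]
t 6.35 pos [ 0.5058 -0.2666  0.2435] yaw 0.216 F [-0.52 -0.14  0.12] T [-0.023  0.223  0.03 ] op 0.0869
shift rows [ 0.03 -0.81  6.75] turn rows [ 0.  -0.1  0.2]
```

Emit:
{"method": "jog_arm", "body": {"rows": [[-1, [0, -0.8, 0.2], [0, -0.1, -0.1]], [-1, [0, 0, 0.9], [0, 0, 0]], [-1, [0, 0, 0.9], [0, 0, 0]], [-1, [0, 0, 0.9], [0, 0, 0]], [-1, [0, 0, 0.9], [0, 0, 0]], [-1, [0, 0, 0], [0, 0, 0]]]}}

```text
time: 6.85
ee_pos: [0.5051, -0.2419, 0.1311]
orientation: [0.002, 0.992, 0.125, 0.004]
force: [-0.6, 0.1, -0.7]
opening: 0.0868
```

```bash
python3 - <<'E'
from h import *
goal([.5025,-.2427,.041],.23)
c=dict(np.load("w1.npz"))
P=[ray("wrist",p,.15,c) for p in [(132,105),(135.2,115),(138,125),(140,132),(141,138)]]
print(np.round(P,4)); d=P[3]-P[0]; print(np.arctan2(d[1],d[0]))
E
```

```text
t 6.85 pos [ 0.5051 -0.2419  0.1311] yaw 0.25 F [-0.57  0.09 -0.72] T [0.019 0.272 0.036] op 0.0868
shift rows [-0.11 -0.01  3.  ] turn rows [ 0.05 -0.09  0.25]
[[ 0.5602 -0.0671  0.15  ]
 [ 0.5515 -0.0704  0.15  ]
 [ 0.5426 -0.0734  0.15  ]
 [ 0.5362 -0.0756  0.15  ]
 [ 0.5306 -0.0768  0.15  ]]
-2.800754897690223
```

Emit:
{"method": "jog_arm", "body": {"rows": [[-1, [-0.1, 0, 0.9], [0, -0.1, 0.2]], [-1, [0, 0, 0.9], [0, 0, 0]], [-1, [0, 0, 0.9], [0, 0, 0]], [-1, [0, 0, 0.3], [0, 0, 0]], [-1, [0, 0, 0], [0, 0, 0]]]}}

```text
time: 7.27
ee_pos: [0.5074, -0.245, 0.046]
orientation: [0.003, 0.992, 0.123, 0.003]
force: [-0.0, -0.6, 0.8]
opening: 0.0873
```

```bash
python3 - <<'E'
from h import *
goal([.5025,-.2427,.041],.23)
im=optics.camera("wrist")[...,::-1]; cv2.imwrite("pics/w2.png",im)
E
```

```text
t 7.27 pos [ 0.5074 -0.245   0.046 ] yaw 0.247 F [-0.04 -0.56  0.81] T [-0.069  0.116  0.006] op 0.0873
shift rows [-0.14 -0.11  0.17] turn rows [ 0.1  -0.07  0.21]
```

View pics/w2.png

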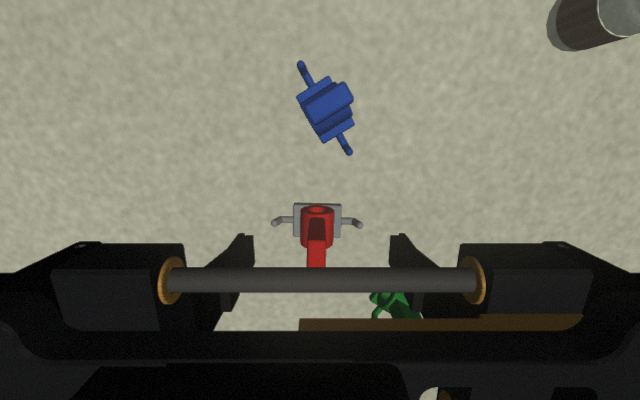

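The carrier is centred between the open fingers: fin at (317,255), hooks level at (274,222) and (361,224). Closing now.

Emit:
{"method": "jog_arm", "body": {"rows": [[-1, [-0.15, -0.05, 0.15], [0.1, -0.1, 0.2]], [-1, [0, 0, 0], [0, 0, 0]], [1, [0, 0, 0], [0, 0, 0]], [1, [0, 0, 0], [0, 0, 0]], [1, [0, 0, 0], [0, 0, 0]], [1, [0, 0, 0], [0, 0, 0]], [1, [0, 0, 0], [0, 0, 0]], [1, [0, 0, 0], [0, 0, 0]], [1, [0, 0, 0], [0, 0, 0]], [1, [0, 0, 0], [0, 0, 0]], [1, [0, 0, 0], [0, 0, 0]], [1, [0, 0, 0], [0, 0, 0]]], "grip_force": 20}}

```text
time: 8.32
ee_pos: [0.5069, -0.2465, 0.0498]
orientation: [0.001, 0.993, 0.116, 0.003]
force: [1.0, 0.5, -0.6]
opening: 0.028
```

```bash
python3 - <<'E'
from h import *
goal([.5025,-.2427,.041],.23)
E
```

```text
t 8.32 pos [ 0.5069 -0.2465  0.0498] yaw 0.232 F [ 0.96  0.48 -0.56] T [-0.097  0.165  0.001] op 0.028
shift rows [-0.12 -0.16  0.29] turn rows [ 0.04 -0.07  0.02]
```

Emit:
{"method": "jog_arm", "body": {"rows": [[1, [-0.1, -0.1, 0.3], [0, -0.07, 0]], [1, [0, 0, 0], [0, 0, 0]], [1, [0, 0, 0], [0, 0, 0]], [1, [0, 0, 0], [0, 0, 0]], [1, [0, 0, 0], [0, 0, 0]], [1, [0, 0, 0], [0, 0, 0]]]}}

```text
time: 8.82
ee_pos: [0.503, -0.2439, 0.0399]
orientation: [0.001, 0.993, 0.116, -0.0]
force: [-0.1, 0.2, 0.8]
opening: 0.012
```

```bash
python3 - <<'E'
from h import *
goal([.5025,-.2427,.041],.23)
E
```

```text
t 8.82 pos [ 0.503  -0.2439  0.0399] yaw 0.232 F [-0.14  0.23  0.82] T [0.026 0.158 0.008] op 0.012
shift rows [-0.01 -0.04 -0.04] turn rows [0.04 0.   0.02]
```

Emit:
{"method": "jog_arm", "body": {"rows": [[1, [0, 0, -0.4], [0, 0, 0]], [1, [0, 0, -0.8], [0, 0, 0]], [1, [0, 0, -0.8], [0, 0, 0]], [1, [0, 0, -0.8], [0, 0, -0.5]], [1, [0, 0, -0.8], [0, 0, -0.5]], [1, [0, 0, -0.5], [0, 0, -0.4]], [1, [0, 0, 0], [0, 0, 0]]]}}

```text
time: 9.4
ee_pos: [0.5, -0.2441, 0.1701]
orientation: [0.001, 0.985, 0.172, -0.003]
force: [0.6, -1.1, -0.9]
opening: 0.0117
```

```bash
python3 - <<'E'
from h import *
goal([.494,-.091,.170],.341)
E
```

```text
t 9.4 pos [ 0.5    -0.2441  0.1701] yaw 0.345 F [ 0.62 -1.06 -0.95] T [-0.082  0.104  0.036] op 0.0117
shift rows [ 1.54 -4.87 -0.01] turn rows [0.01 0.07 0.05]
```

Emit:
{"method": "jog_arm", "body": {"rows": [[1, [0.25, -0.5, 0], [0, 0.07, 0]], [1, [0.3, -0.9, 0], [0, 0, 0]], [1, [0.3, -0.9, 0], [0, 0, 0]], [1, [0.3, -0.9, 0], [0, 0, 0]], [1, [0.3, -0.9, 0], [0, 0, 0]], [1, [0.1, -0.4, 0], [0, 0, 0]], [1, [0, 0, 0], [0, 0, 0]]]}}

```text
time: 9.98
ee_pos: [0.4955, -0.0981, 0.1681]
orientation: [0.001, 0.986, 0.165, -0.001]
force: [-0.5, 0.0, -1.0]
opening: 0.0113
```

```bash
python3 - <<'E'
from h import *
goal([.494,-.091,.170],.341)
c=optics.calibration("wrist"); im=optics.camera("wrist")[...,::-1]; np.savez("w3.npz",**c)
cv2.imwrite("pics/w3raw.png",im)
t=optics.camera("top")[...,::-1]; s=optics.camera("scene")[...,::-1]
cv2.imwrite("pics/top3.png",t);cv2.imwrite("pics/scene3.png",s)
a=np.zeros((600,800,3),np.uint8)
a[:300,:800]=cv2.resize(im[50:200,120:520],None,fx=2,fy=2)
a[300:,:400]=cv2.resize(t[165:240,310:410],None,fx=4,fy=4)
a[300:,400:]=cv2.resize(s[180:255,240:340],None,fx=4,fy=4)
cv2.imwrite("pics/m3.png",cv2.convertScaleAbs(a,alpha=1.4))
E
```

```text
t 9.98 pos [ 0.4955 -0.0981  0.1681] yaw 0.332 F [-0.5   0.03 -1.03] T [-0.012  0.153 -0.038] op 0.0113
shift rows [ 0.03 -0.24 -0.06] turn rows [ 0.02  0.02 -0.12]
```

View pics/m3.png

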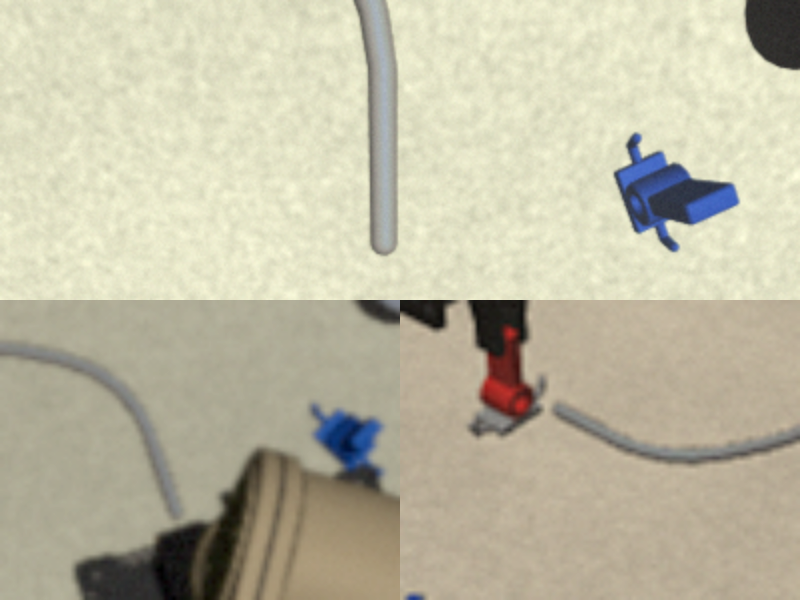

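The wrist view shows the tip at about (312,175) with the rod vertical in the image. In the scene view the bore faces the tip. I'll look at the carrier itself in the wrist view.

```bash
python3 - <<'E'
from h import *
im=cv2.imread("pics/w3raw.png"); c=dict(np.load("w3.npz"))
cv2.imwrite("pics/w3z.png",cv2.convertScaleAbs(cv2.resize(im[140:290,220:420],None,fx=4,fy=4,interpolation=cv2.INTER_CUBIC),alpha=1.5))
g=cv2.cvtColor(im,cv2.COLOR_BGR2GRAY).astype(float)
P=[]
for v in range(100,172,8):
    e=np.abs(np.diff(g[v,285:340])); k=np.argsort(e)
    d=np.abs(g[v,285:340]-np.median(g[v,285:340]))>25; u=np.nonzero(d)[0]+285
    P.append(ray("wrist",((u.min()+u.max())/2,v),.15,c)); print(v,u.min(),u.max(),P[-1].round(4))
P=np.array(P); q=P[P[:,0]<.58]; f=np.polyfit(q[:,0],q[:,1],1); print(f,np.arctan(f[0]))
print("tip",ray("wrist",(312,176),.15,c))
o,x,R=state()
for n,off in [("front bore ctr",(.015,0,.020)),("rear fin top",(0,0,-.038)),("foot front",(.015,0,.040)),("hookL",(0,-.036,.03)),("hookR",(0,.036,.03)),("tubetop front",(.015,0,.006))]:
    print(n,proj("wrist",x+R.apply(off),c).round(1))
E
```

```text
100 304 318 [ 0.5817 -0.0602  0.15  ]
108 304 318 [ 0.5766 -0.0619  0.15  ]
116 304 318 [ 0.5715 -0.0636  0.15  ]
124 304 318 [ 0.5663 -0.0653  0.15  ]
132 304 318 [ 0.561  -0.0671  0.15  ]
140 305 318 [ 0.5558 -0.0692  0.15  ]
148 305 318 [ 0.5503 -0.071   0.15  ]
156 305 318 [ 0.5448 -0.0729  0.15  ]
164 305 318 [ 0.5392 -0.0748  0.15  ]
[ 0.34642407 -0.26159238] 0.333485593789253
tip [ 0.53065225 -0.07798189  0.15      ]
front bore ctr [326.7 208.1]
rear fin top [328.1 260.1]
foot front [326.3 201.2]
hookL [283.5 221.5]
hookR [369.2 221.8]
tubetop front [327.  213.6]
```

View pics/w3z.png

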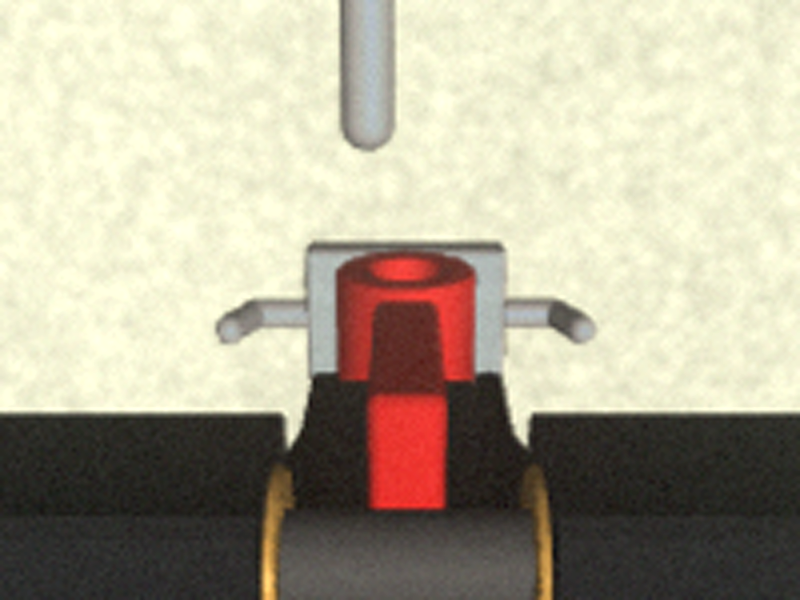

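The wrist view (crop px) shows the bore mouth at (405,268) and the rod tip at (368,150). The rod's line is about 9 px (about 7 mm) left of the bore, which agrees with the computed -0.24 row in tool y. I'll correct sideways and recheck.

Emit:
{"method": "jog_arm", "body": {"rows": [[1, [0, -0.24, -0.06], [0, 0, -0.1]], [1, [0, 0, 0], [0, 0, 0]], [1, [0, 0, 0], [0, 0, 0]]]}}

```text
time: 10.38
ee_pos: [0.4927, -0.0998, 0.1703]
orientation: [0.003, 0.987, 0.164, -0.001]
force: [0.2, 0.3, -2.2]
opening: 0.0119
```

```bash
cat >> h.py <<'E'
def rodbore(tag):
    c=optics.calibration("wrist"); im=optics.camera("wrist")[...,::-1].copy(); cv2.imwrite(f"pics/{tag}.png",im)
    g=cv2.cvtColor(im,cv2.COLOR_BGR2GRAY).astype(float); i=im.astype(int)
    for v in (110,125,140,155,165):
        r=g[v,270:370]; u=np.nonzero(np.abs(r-np.median(r))>25)[0]+270
        if len(u): print("rod",v,(u.min()+u.max())/2,u.max()-u.min(),end="; ")
    m=(i[...,2]>60)&(i[...,2]>2*i[...,1])&(i[...,2]>2*i[...,0])
    for v in (206,209,212,216,222,226,230,245,255,262):
        u=np.nonzero(m[v,270:370])[0]+270
        if len(u): print("red",v,(u.min()+u.max())/2,u.max()-u.min(),end="; ")
    print(); return c,im
E
python3 - <<'E'
from h import *
goal([.494,-.0903,.170],.341)
c,im=rodbore("w4")
goal([.494,-.0903,.170],.341)
s=optics.camera("scene")[...,::-1]; cv2.imwrite("pics/scene4.png",s)
o,x,R=state()
print("scene pred bore",proj("scene",x+R.apply((.015,0,.02))),"tip",proj("scene",[.531,-.0775,.15]))
a=np.zeros((600,800,3),np.uint8)
a[:,:400]=cv2.resize(im[140:290,270:370],None,fx=4,fy=4); a[:,400:]=cv2.resize(s[170:230,250:290],None,fx=10,fy=10,interpolation=cv2.INTER_CUBIC)
cv2.imwrite("pics/m4.png",cv2.convertScaleAbs(a,alpha=1.5))
E
```

```text
t 10.38 pos [ 0.4927 -0.0998  0.1703] yaw 0.329 F [ 0.19  0.27 -2.23] T [-0.1    0.172 -0.048] op 0.0119
shift rows [ 0.14 -0.29  0.01] turn rows [ 0.06  0.03 -0.15]
rod 110 310.0 14; rod 125 310.0 14; rod 140 310.5 13; rod 155 310.5 13; rod 165 310.5 13; red 206 320.0 18; red 209 321.0 32; red 212 322.0 32; red 216 321.5 31; red 222 321.0 32; red 226 321.0 32; red 230 321.0 32; red 245 321.5 19; red 255 321.5 19; red 262 321.5 19; 
t 10.43 pos [ 0.4926 -0.1     0.1703] yaw 0.328 F [ 0.32  0.44 -1.44] T [-0.052  0.124  0.001] op 0.012
shift rows [ 0.15 -0.29  0.01] turn rows [ 0.06  0.03 -0.16]
scene pred bore [270.01687665 204.64643877] tip [279.20814211 206.99139664]
```

View pics/m4.png

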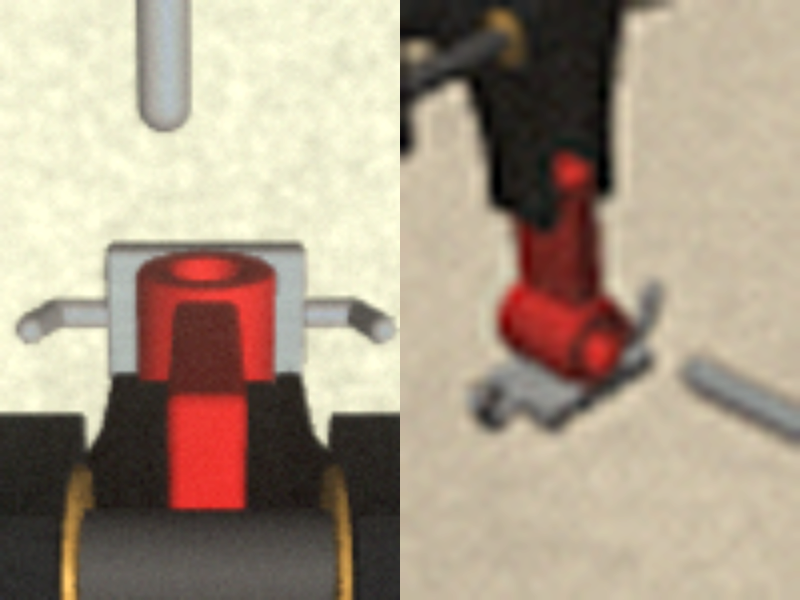

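The scene view shows the bore at (270,205) and the tip at (279.5,207), both within 0.5 px of prediction, so the height is right. The sideways step didn't take effect, so I'll repeat it spread over several rows.

Emit:
{"method": "jog_arm", "body": {"rows": [[1, [0.03, -0.1, 0], [0, 0, -0.05]], [1, [0.03, -0.1, 0], [0, 0, -0.05]], [1, [0.03, -0.1, 0], [0, 0, -0.05]], [1, [0, 0, 0], [0, 0, 0]]]}}

```text
time: 10.82
ee_pos: [0.4922, -0.0917, 0.17]
orientation: [0.004, 0.986, 0.168, -0.001]
force: [-0.3, 0.4, -1.7]
opening: 0.0117
```

```bash
python3 - <<'E'
from h import *
goal([.494,-.0903,.170],.341)
rodbore("w5")
E
```

```text
t 10.82 pos [ 0.4922 -0.0917  0.17  ] yaw 0.338 F [-0.34  0.43 -1.68] T [-0.03   0.165  0.006] op 0.0117
shift rows [ 0.07 -0.02 -0.  ] turn rows [ 0.08  0.05 -0.04]
rod 110 322.0 14; rod 125 321.5 13; rod 140 321.5 13; rod 155 321.5 13; rod 165 321.5 13; red 206 319.5 19; red 209 325.5 23; red 212 322.0 32; red 216 321.0 32; red 222 321.0 32; red 226 321.0 32; red 230 321.0 32; red 245 321.5 19; red 255 321.5 19; red 262 321.5 19;
```

The rod (321.5 px) and bore (321 px) are aligned, and the yaw matches. Easing on.

Emit:
{"method": "jog_arm", "body": {"rows": [[1, [0.1, 0, 0], [0.02, 0.02, 0]], [1, [0.1, 0, 0], [0.02, 0.02, 0]], [1, [0.1, 0, 0], [0, 0, 0]], [1, [0.1, 0, 0], [0, 0, 0]], [1, [0.1, 0, 0], [0, 0, 0]], [1, [0.1, 0, 0], [0, 0, 0]], [1, [0.1, 0, 0], [0, 0, 0]], [1, [0, 0, 0], [0, 0, 0]]]}}

```text
time: 11.53
ee_pos: [0.5147, -0.0836, 0.1698]
orientation: [0.002, 0.986, 0.169, 0.0]
force: [-0.1, -0.8, -1.4]
opening: 0.0116
```

```bash
python3 - <<'E'
from h import *
goal([.515,-.0833,.170],.341)
rodbore("w6")
E
```

```text
t 11.53 pos [ 0.5147 -0.0836  0.1698] yaw 0.339 F [-0.12 -0.8  -1.39] T [-0.045  0.173 -0.037] op 0.0116
shift rows [ 0.01 -0.01 -0.01] turn rows [ 0.04  0.   -0.02]
rod 110 321.5 13; rod 125 322.5 13; rod 140 322.5 13; rod 155 322.5 13; rod 165 322.5 13; red 206 321.5 23; red 209 321.5 31; red 212 321.5 33; red 216 321.0 32; red 222 321.0 32; red 226 321.0 32; red 230 321.0 32; red 245 321.5 19; red 255 321.5 19; red 262 321.5 19;
```

Emit:
{"method": "jog_arm", "body": {"rows": [[1, [0.1, 0.02, 0], [0, 0, 0]], [1, [0.1, 0, 0], [0, 0, 0]], [1, [0.1, 0, 0], [0, 0, 0]], [1, [0.1, 0, 0], [0, 0, 0]], [1, [0, 0, 0], [0, 0, 0]]]}}

```text
time: 12.0
ee_pos: [0.5269, -0.0801, 0.1697]
orientation: [0.001, 0.986, 0.169, 0.0]
force: [0.7, 0.5, -1.7]
opening: 0.0115
```

```bash
python3 - <<'E'
from h import *
goal([.525,-.0803,.170],.341)
rodbore("w7")
E
```

```text
t 12.0 pos [ 0.5269 -0.0801  0.1697] yaw 0.339 F [ 0.72  0.53 -1.67] T [-0.021  0.158 -0.051] op 0.0115
shift rows [-0.06 -0.02 -0.01] turn rows [ 0.03  0.01 -0.03]
rod 110 317.0 14; rod 125 320.0 14; rod 140 321.5 13; rod 155 321.5 13; rod 165 321.5 13; red 206 320.0 18; red 209 321.0 32; red 212 321.5 33; red 216 321.0 32; red 222 321.0 32; red 226 321.0 32; red 230 321.0 32; red 245 321.5 19; red 255 321.5 19; red 262 321.5 19;
```

Threaded about 10 mm with no contact force. Next I'll trace the rod's course ahead in the wrist image, using the bore's own image position to remove the camera bias, and plan waypoints from that.

```bash
cat >> h.py <<'E'
def trace(im,c,nmax=140):
    """march along the rod in the wrist image; return world centreline points at z=.15, camera bias removed"""
    g=cv2.GaussianBlur(cv2.cvtColor(im,cv2.COLOR_BGR2GRAY),(3,3),0).astype(np.float32); bg=np.median(g)
    p=np.array([321.5,196.]); d=np.array([0,-1.]); out=[]
    for k in range(nmax):
        n=np.array([-d[1],d[0]]); s=np.arange(-13,13.01,.25)
        q=(p+s[:,None]*n).astype(np.float32)
        v=cv2.remap(g,q[None,:,0],q[None,:,1],cv2.INTER_LINEAR)[0]; i=np.nonzero(v<bg-20)[0]
        if len(i)<12: break
        w=s[i[-1]]-s[i[0]]
        if w>21: break
        e=p+n*(s[i[0]]+s[i[-1]])/2; out.append([*e,w])
        if len(out)>4: d=e-np.array(out[-5][:2]); d/=np.linalg.norm(d)
        p=e+2*d
        if not(20<p[0]<620 and 8<p[1]<392): break
    out=np.array(out); o,x,R=state()
    b=proj("wrist",x+R.apply((.015,0,.02)),c); off=b-np.array([321.3,207.])
    P=np.array([ray("wrist",e[:2]+off,.15,c) for e in out]); return out,P,off
E
python3 - <<'E'
from h import *
goal([.5363,-.077,.170],.341)
c=optics.calibration("wrist"); im=optics.camera("wrist")[...,::-1].copy()
out,P,off=trace(im,c); print("off",off,len(P))
s=np.r_[0,np.cumsum(np.linalg.norm(np.diff(P,axis=0),axis=1))]
for d in np.arange(0,s[-1],.009):
    i=np.argmin(abs(s-d)); j=min(i+4,len(P)-1);k=max(i-4,0); t=P[j]-P[k]
    print(round(d,3),out[i].round(1),P[i][:2].round(4),"yaw",round(float(np.arctan2(t[1],t[0])),3))
for e in out[::2]: cv2.circle(im,(int(round(e[0])),int(round(e[1]))),1,(0,0,255),-1)
cv2.imwrite("pics/w8.png",cv2.convertScaleAbs(im,alpha=1.4)); np.save("rod8.npy",P)
E
```

```text
t 12.05 pos [ 0.5266 -0.0804  0.1697] yaw 0.339 F [ 0.32  0.31 -1.57] T [-0.11   0.141  0.018] op 0.0118
shift rows [ 0.34  0.   -0.01] turn rows [ 0.03  0.01 -0.03]
off [ 0.8456113 -0.1154996] 112
0.0 [320.6 196.   13.2] [ 0.549  -0.0721] yaw 0.354
0.009 [320.6 184.   13.5] [ 0.5579 -0.0689] yaw 0.313
0.018 [321.  174.   14.2] [ 0.5654 -0.0667] yaw 0.32
0.027 [320.9 162.   14.2] [ 0.574  -0.0635] yaw 0.33
0.036 [320.8 150.   13.8] [ 0.5824 -0.0605] yaw 0.331
0.045 [321.  136.   14.8] [ 0.5919 -0.0572] yaw 0.417
0.054 [319.2 124.1  14.2] [ 0.5994 -0.0533] yaw 0.497
0.063 [317.4 112.2  14.8] [ 0.6067 -0.0493] yaw 0.576
0.072 [312.8  98.9  15. ] [ 0.614  -0.0433] yaw 0.703
0.081 [308.   85.7  15.8] [ 0.6211 -0.0374] yaw 0.822
0.09 [300.4  73.9  15.2] [ 0.6264 -0.03  ] yaw 0.97
0.099 [292.6  62.3  16. ] [ 0.6316 -0.0227] yaw 1.052
0.108 [282.7  52.3  16.2] [ 0.6352 -0.0145] yaw 1.173
0.117 [272.7  42.5  16.5] [ 0.6386 -0.0064] yaw 1.233
0.126 [261.6  33.9  16.8] [0.641 0.002] yaw 1.309
0.135 [248.8  24.3  17. ] [0.6436 0.0115] yaw 1.338
0.144 [236.9  16.8  17.2] [0.6452 0.0199] yaw 1.382
```

View pics/w8.png

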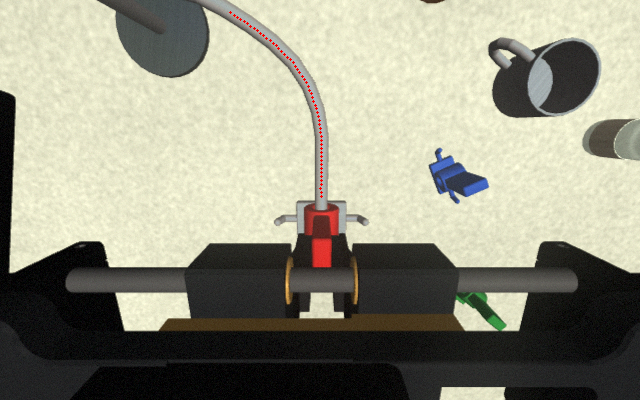

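The trace follows the rod well (red dots on the bar from (321,196) to (230,12)), and the carrier is on the tip. Sliding along the straight piece.

Emit:
{"method": "jog_arm", "body": {"rows": [[1, [0.13, -0.01, 0], [0, 0, 0]], [1, [0.13, -0.01, 0], [0, 0, 0]], [1, [0.13, 0, 0], [0, 0, 0]], [1, [0.13, 0, 0], [0, 0, 0]], [1, [0.13, 0, 0], [0, 0, 0]], [1, [0.13, 0, 0], [0, 0, 0]], [1, [0, 0, 0], [0, 0, 0]]]}}

```text
time: 12.68
ee_pos: [0.5506, -0.0709, 0.1695]
orientation: [0.001, 0.986, 0.169, -0.0]
force: [-0.5, -1.1, -0.7]
opening: 0.0115
```

```bash
cat >> h.py <<'E'
def look(P=None,tag="x",step=.006,ahead=.05):
    """trace the rod, report current fit, and print increments along it"""
    o,x,R=state(); M=R.as_matrix(); yaw=np.arctan2(M[1,0],M[0,0])
    print("t",round(o["time"],2),"pos",x.round(4),"yaw",round(float(yaw),3),"tilt",(M[2,0].round(3),M[2,1].round(3)),"F tool",R.inv().apply(o["force"]).round(1),"T tool",R.inv().apply(o["ft_torque"]).round(2),"op",round(float(o["opening"]),4))
    c=optics.calibration("wrist"); im=optics.camera("wrist")[...,::-1].copy(); cv2.imwrite(f"pics/{tag}.png",im)
    out,Q,off=trace(im,c); print("off",off.round(1),len(Q))
    T=R.inv().apply(Q-x)  # tool frame
    T=T[:,:2]; s=np.r_[0,np.cumsum(np.linalg.norm(np.diff(T,axis=0),axis=1))]
    for d in np.arange(0,min(s[-1],.15),.008):
        w=np.abs(s-d)<.005; f=np.polyfit(s[w],T[w],1); t=f[0]; m=T[np.argmin(abs(s-d))]
        print("  rod mm",(m*1000).round(1),"turn",round(float(np.arctan2(t[1],t[0])),3),end="")
    print()
    np.save(f"{tag}.npy",Q)
E
python3 - <<'E'
from h import *
look(tag="l1")
E
```

```text
t 12.68 pos [ 0.5506 -0.0709  0.1695] yaw 0.339 tilt (np.float64(-0.0), np.float64(0.002)) F tool [-0.8  0.8  0.7] T tool [ 0.02 -0.18 -0.01] op 0.0115
off [0.9 0.1] 99
  rod mm [23.7  0.9] turn -0.02  rod mm [31.7  0.9] turn 0.006  rod mm [39.5  0.9] turn -0.011  rod mm [47.1  0.4] turn -0.156  rod mm [56. -1.] turn -0.138  rod mm [63.1 -2.7] turn -0.35  rod mm [71.2 -5.8] turn -0.364  rod mm [77.7 -8.5] turn -0.469  rod mm [ 84.6 -13.1] turn -0.625  rod mm [ 91.3 -17.8] turn -0.674  rod mm [ 97.  -23.6] turn -0.836  rod mm [102.4 -29.5] turn -0.833  rod mm [107.3 -35.8] turn -0.956  rod mm [111.8 -42.2] turn -0.979  rod mm [115.9 -48.8] turn -1.034  rod mm [119.9 -55.4] turn -1.048  rod mm [124.2 -63.2] turn -1.086  rod mm [125.9 -69.8] turn -1.223
```

```bash
cat >> h.py <<'E'
import os
from scipy.ndimage import gaussian_filter1d
def plan(tag,n=6,ds=.004,upd=True,F=True):
    o,x,R=state(); M=R.as_matrix(); yaw=np.arctan2(M[1,0],M[0,0])
    print("t",round(o["time"],2),"pos",x.round(4),"yaw",round(float(yaw),3),"tilt",M[2,0].round(3),M[2,1].round(3),"Ftool",R.inv().apply(o["force"]).round(1),"Ttool",R.inv().apply(o["ft_torque"]).round(2),"op",round(float(o["opening"]),4))
    old=np.load("path.npy") if os.path.exists("path.npy") else None
    if upd:
        c=optics.calibration("wrist"); im=optics.camera("wrist")[...,::-1].copy(); cv2.imwrite(f"pics/{tag}.png",im)
        out,Q,off=trace(im,c); Q=Q[:,:2]; Q=gaussian_filter1d(Q,1.5,axis=0,mode="nearest")[1:-3]
        if old is None: old=Q[0]-np.arange(.08,.001,-.002)[:,None]*np.array([np.cos(.335),np.sin(.335)])
        d0=np.linalg.norm(old-Q[0],axis=1); k=d0.argmin(); keep=old[:max(k-1,1)]
        dv=[np.linalg.norm(old-q,axis=1).min() for q in Q[:40:8]]
        tail=old[np.linalg.norm(old-Q[-1],axis=1).argmin()+2:] if old is not None else Q[:0]
        print("off",off.round(1),"trace",len(Q),"dev from old mm",(np.array(dv)*1e3).round(1)); old=np.vstack([keep,Q,tail]); np.save("path.npy",old)
    s=np.r_[0,np.cumsum(np.linalg.norm(np.diff(old,axis=0),axis=1))]; g=np.arange(0,s[-1],.001)
    C=np.c_[np.interp(g,s,old[:,0]),np.interp(g,s,old[:,1])]
    def fit(i):
        w=C[max(i-15,0):i+16]; m=w.mean(0); t=w[-1]-w[0]; _,_,V=np.linalg.svd(w-m); t=V[0]*np.sign(V[0]@t); return m,np.arctan2(t[1],t[0])
    i0=np.linalg.norm(C-x[:2],axis=1).argmin(); m,a=fit(i0); nrm=np.array([-np.sin(a),np.cos(a)])
    print("left of line by mm",round(float((x[:2]-m)@nrm*1e3),2),"yaw err",round(float(yaw-a),3),"remaining path mm",len(C)-i0)
    p=x[:2].copy(); y=yaw
    for k in range(1,n+1):
        i=min(i0+int(round(k*ds*1e3)),len(C)-16); m,a=fit(i); d=m-p
        fx=d@[np.cos(y),np.sin(y)]; fy=d@[np.sin(y),-np.cos(y)]
        print("  row x %.2f y %.2f wz %.2f"%(fx/.03,fy/.03,-(a-y)/.08)," -> ",m.round(4),round(float(a),3)); p,y=m,a
E
python3 - <<'E'
from h import *
plan("p1",10)
E
```

```text
t 12.73 pos [ 0.5503 -0.0712  0.1695] yaw 0.339 tilt -0.001 0.002 Ftool [0.2 0.6 1. ] Ttool [ 0.03 -0.11  0.04] op 0.0121
off [0.9 0.1] trace 95 dev from old mm [ 2.  14.3 26.5 38.2 49.4]
left of line by mm 0.59 yaw err 0.004 remaining path mm 157
  row x 0.12 y 0.02 wz 0.05  ->  [ 0.5539 -0.0705] 0.335
  row x 0.13 y -0.00 wz -0.00  ->  [ 0.5577 -0.0692] 0.335
  row x 0.13 y -0.00 wz -0.00  ->  [ 0.5615 -0.0679] 0.335
  row x 0.13 y -0.00 wz -0.01  ->  [ 0.5653 -0.0666] 0.336
  row x 0.13 y 0.00 wz 0.01  ->  [ 0.569  -0.0653] 0.335
  row x 0.13 y -0.00 wz -0.00  ->  [ 0.5728 -0.0639] 0.335
  row x 0.13 y -0.00 wz -0.01  ->  [ 0.5766 -0.0626] 0.336
  row x 0.13 y -0.00 wz -0.08  ->  [ 0.5804 -0.0613] 0.342
  row x 0.13 y -0.00 wz -0.21  ->  [ 0.5841 -0.0599] 0.358
  row x 0.13 y -0.00 wz -0.31  ->  [ 0.5878 -0.0584] 0.383
```

Emit:
{"method": "jog_arm", "body": {"rows": [[1, [0.13, 0.02, 0], [0, 0, 0.05]], [1, [0.13, 0.01, -0.01], [0, 0, 0]], [1, [0.13, 0, 0], [0, 0, 0]], [1, [0.13, 0, 0], [0, 0, 0]], [1, [0.13, 0, 0], [0, 0, 0]], [1, [0, 0, 0], [0, 0, 0]]]}}

```text
time: 13.28
ee_pos: [0.5704, -0.0653, 0.1698]
orientation: [0.001, 0.986, 0.166, -0.0]
force: [-0.2, 0.1, -1.4]
opening: 0.0119
```

```bash
python3 - <<'E'
from h import *
plan("p2",10)
E
```

```text
t 13.28 pos [ 0.5704 -0.0653  0.1698] yaw 0.334 tilt -0.001 0.001 Ftool [-0.2 -0.2  1.4] Ttool [-0.02 -0.14  0.04] op 0.0119
off [0.9 0. ] trace 79 dev from old mm [0.6 0.2 0.4 0.3 0.3]
left of line by mm -0.48 yaw err -0.001 remaining path mm 137
  row x 0.12 y -0.02 wz -0.02  ->  [ 0.5738 -0.0636] 0.335
  row x 0.13 y -0.00 wz -0.01  ->  [ 0.5775 -0.0623] 0.336
  row x 0.13 y -0.00 wz -0.11  ->  [ 0.5813 -0.0609] 0.345
  row x 0.13 y -0.00 wz -0.22  ->  [ 0.585  -0.0595] 0.362
  row x 0.13 y -0.00 wz -0.31  ->  [ 0.5887 -0.058 ] 0.387
  row x 0.13 y -0.00 wz -0.39  ->  [ 0.5924 -0.0564] 0.418
  row x 0.13 y -0.00 wz -0.48  ->  [ 0.596  -0.0547] 0.457
  row x 0.13 y -0.00 wz -0.59  ->  [ 0.5995 -0.0529] 0.503
  row x 0.13 y -0.00 wz -0.60  ->  [ 0.6029 -0.0509] 0.552
  row x 0.13 y -0.00 wz -0.54  ->  [ 0.6063 -0.0487] 0.595
```

Emit:
{"method": "jog_arm", "body": {"rows": [[1, [0.12, -0.02, 0], [0, 0, 0]], [1, [0.12, 0, 0], [0, 0, 0]], [1, [0.12, 0, 0], [0, 0, -0.11]], [1, [0.12, 0, 0], [0, 0, -0.22]], [1, [0.12, 0, 0], [0, 0, -0.31]], [1, [0, 0, 0], [0, 0, 0]]]}}

```text
time: 13.83
ee_pos: [0.5886, -0.0582, 0.1697]
orientation: [0.001, 0.981, 0.194, -0.0]
force: [0.5, -0.6, -2.1]
opening: 0.012
```

```bash
python3 - <<'E'
from h import *
plan("p3",8)
E
```

```text
t 13.83 pos [ 0.5886 -0.0582  0.1697] yaw 0.39 tilt -0.001 0.001 Ftool [0.2 0.7 2.1] Ttool [-0.04 -0.14 -0.01] op 0.012
off [0.8 0.1] trace 67 dev from old mm [0.3 0.3 0.6 0.2 0.4]
left of line by mm -0.16 yaw err 0.003 remaining path mm 121
  row x 0.14 y -0.01 wz -0.35  ->  [ 0.5924 -0.0564] 0.418
  row x 0.13 y -0.00 wz -0.48  ->  [ 0.596  -0.0547] 0.457
  row x 0.13 y -0.00 wz -0.57  ->  [ 0.5995 -0.0529] 0.503
  row x 0.13 y -0.00 wz -0.63  ->  [ 0.6029 -0.0509] 0.553
  row x 0.13 y -0.00 wz -0.59  ->  [ 0.6063 -0.0487] 0.6
  row x 0.13 y -0.00 wz -0.56  ->  [ 0.6095 -0.0464] 0.645
  row x 0.13 y -0.00 wz -0.61  ->  [ 0.6126 -0.0439] 0.693
  row x 0.13 y -0.00 wz -0.65  ->  [ 0.6156 -0.0413] 0.745
```

Emit:
{"method": "jog_arm", "body": {"rows": [[1, [0.12, 0, 0], [0, 0, -0.35]], [1, [0.12, 0, 0], [0, 0, -0.48]], [1, [0.12, 0, 0], [0, 0, -0.57]], [1, [0.12, 0, 0], [0, 0, -0.6]], [1, [0, 0, 0], [0, 0, 0]]]}}

```text
time: 14.3
ee_pos: [0.601, -0.0527, 0.1695]
orientation: [0.0, 0.962, 0.274, -0.001]
force: [-0.1, 0.9, -1.9]
opening: 0.0117
```

```bash
python3 - <<'E'
from h import *
plan("p4",8)
E
```

```text
t 14.3 pos [ 0.601  -0.0527  0.1695] yaw 0.554 tilt -0.002 0.0 Ftool [ 0.4 -0.8  1.9] Ttool [ 0.06 -0.1   0.03] op 0.0117
off [0.8 0.2] trace 63 dev from old mm [0.5 0.1 0.2 0.5 0.7]
left of line by mm -0.58 yaw err 0.039 remaining path mm 116
  row x 0.12 y -0.02 wz -0.14  ->  [ 0.6038 -0.0503] 0.565
  row x 0.13 y -0.00 wz -0.58  ->  [ 0.6071 -0.0481] 0.611
  row x 0.13 y -0.00 wz -0.56  ->  [ 0.6103 -0.0458] 0.656
  row x 0.13 y -0.00 wz -0.61  ->  [ 0.6134 -0.0433] 0.705
  row x 0.13 y -0.00 wz -0.64  ->  [ 0.6163 -0.0406] 0.756
  row x 0.13 y -0.00 wz -0.61  ->  [ 0.6191 -0.0378] 0.805
  row x 0.13 y -0.00 wz -0.59  ->  [ 0.6218 -0.0349] 0.852
  row x 0.13 y -0.00 wz -0.65  ->  [ 0.6244 -0.0318] 0.905
```

Emit:
{"method": "jog_arm", "body": {"rows": [[1, [0.13, -0.02, 0], [0, 0, -0.15]], [1, [0.13, 0, 0], [0, 0, -0.55]], [1, [0.13, 0, 0], [0, 0, -0.55]], [1, [0.13, 0, 0], [0, 0, -0.6]], [1, [0.03, 0, 0], [0, 0, 0]]]}}

```text
time: 14.77
ee_pos: [0.6142, -0.0435, 0.1696]
orientation: [0.0, 0.94, 0.342, -0.001]
force: [-0.4, 1.2, -1.6]
opening: 0.0117
```

```bash
python3 - <<'E'
from h import *
plan("p5",8)
E
```

```text
t 14.77 pos [ 0.6142 -0.0435  0.1696] yaw 0.699 tilt -0.002 -0.0 Ftool [ 0.5 -1.2  1.6] Ttool [-0.01 -0.13 -0.02] op 0.0117
off [ 0.5 -0.1] trace 58 dev from old mm [0.5 0.1 0.5 0.6 0.2]
left of line by mm -0.63 yaw err -0.006 remaining path mm 110
  row x 0.12 y -0.03 wz -0.72  ->  [ 0.6163 -0.0406] 0.756
  row x 0.13 y -0.00 wz -0.61  ->  [ 0.6191 -0.0378] 0.805
  row x 0.13 y -0.00 wz -0.59  ->  [ 0.6218 -0.0349] 0.853
  row x 0.13 y -0.00 wz -0.66  ->  [ 0.6244 -0.0318] 0.905
  row x 0.13 y -0.00 wz -0.73  ->  [ 0.6267 -0.0286] 0.964
  row x 0.13 y -0.00 wz -0.68  ->  [ 0.6289 -0.0253] 1.018
  row x 0.13 y -0.00 wz -0.58  ->  [ 0.6309 -0.0219] 1.065
  row x 0.13 y -0.00 wz -0.55  ->  [ 0.6328 -0.0184] 1.109
```

Emit:
{"method": "jog_arm", "body": {"rows": [[1, [0.13, -0.03, 0], [0, 0, -0.68]], [1, [0.13, 0, 0], [0, 0, -0.58]], [1, [0.13, 0, 0], [0, 0, -0.56]], [1, [0.13, 0, 0], [0, 0, -0.62]], [1, [0.03, 0, 0], [0, 0, -0.1]]]}}

```text
time: 15.23
ee_pos: [0.6248, -0.0322, 0.1695]
orientation: [0.0, 0.902, 0.432, -0.002]
force: [-0.0, 0.4, -2.1]
opening: 0.0119
```

```bash
python3 - <<'E'
from h import *
plan("p6",8)
E
```

```text
t 15.23 pos [ 0.6248 -0.0322  0.1695] yaw 0.894 tilt -0.003 -0.001 Ftool [ 0.3 -0.3  2.1] Ttool [ 0.06 -0.14 -0.01] op 0.0119
off [0.3 0. ] trace 53 dev from old mm [0.2 0.4 0.7 0.4 0.2]
left of line by mm -0.58 yaw err -0.012 remaining path mm 102
  row x 0.13 y -0.02 wz -0.87  ->  [ 0.6267 -0.0286] 0.964
  row x 0.13 y -0.00 wz -0.68  ->  [ 0.6289 -0.0253] 1.018
  row x 0.13 y -0.00 wz -0.61  ->  [ 0.6309 -0.0219] 1.066
  row x 0.13 y -0.00 wz -0.59  ->  [ 0.6327 -0.0184] 1.114
  row x 0.13 y -0.00 wz -0.59  ->  [ 0.6344 -0.0148] 1.161
  row x 0.13 y -0.00 wz -0.53  ->  [ 0.636  -0.0111] 1.203
  row x 0.13 y -0.00 wz -0.40  ->  [ 0.6374 -0.0074] 1.235
  row x 0.13 y -0.00 wz -0.32  ->  [ 0.6386 -0.0036] 1.261
```

Emit:
{"method": "jog_arm", "body": {"rows": [[1, [0.13, -0.03, 0], [0, 0, -0.8]], [1, [0.13, -0.01, 0], [0, 0, -0.66]], [1, [0.13, 0, 0], [0, 0, -0.58]], [1, [0.13, 0, 0], [0, 0, -0.56]], [1, [0.03, 0, 0], [0, 0, -0.1]]]}}

```text
time: 15.7
ee_pos: [0.6319, -0.0196, 0.1694]
orientation: [0.0, 0.853, 0.523, -0.002]
force: [0.3, -0.1, -1.9]
opening: 0.0116
```

```bash
python3 - <<'E'
from h import *
plan("p7",8)
E
```

```text
t 15.7 pos [ 0.6319 -0.0196  0.1694] yaw 1.1 tilt -0.004 -0.002 Ftool [0.  0.3 1.9] Ttool [ 0.06 -0.15 -0.01] op 0.0116
off [0.  0.1] trace 49 dev from old mm [0.2 0.5 0.6 0.3 0.2]
left of line by mm 0.15 yaw err -0.002 remaining path mm 96
  row x 0.15 y 0.00 wz -0.62  ->  [ 0.634  -0.0157] 1.149
  row x 0.13 y -0.00 wz -0.55  ->  [ 0.6356 -0.012 ] 1.194
  row x 0.13 y -0.00 wz -0.47  ->  [ 0.637  -0.0083] 1.231
  row x 0.13 y -0.00 wz -0.36  ->  [ 0.6383 -0.0045] 1.26
  row x 0.13 y -0.00 wz -0.30  ->  [ 0.6395 -0.0007] 1.284
  row x 0.13 y -0.00 wz -0.29  ->  [0.6406 0.0031] 1.307
  row x 0.13 y -0.00 wz -0.27  ->  [0.6416 0.007 ] 1.328
  row x 0.13 y -0.00 wz -0.22  ->  [0.6425 0.0109] 1.346
```

Emit:
{"method": "jog_arm", "body": {"rows": [[1, [0.13, 0, 0], [0, 0, -0.55]], [1, [0.13, 0, 0], [0, 0, -0.52]], [1, [0.13, 0, 0], [0, 0, -0.46]], [1, [0.13, 0, 0], [0, 0, -0.36]], [1, [0.13, 0, 0], [0, 0, -0.3]], [1, [0.02, 0, -0.01], [0, 0, 0]]]}}

```text
time: 16.25
ee_pos: [0.6386, -0.0033, 0.1696]
orientation: [0.001, 0.807, 0.59, -0.003]
force: [0.0, 0.0, -1.2]
opening: 0.0114
```

```bash
python3 - <<'E'
from h import *
plan("p8",10)
goal([.6406,.0031,.170],1.307)
E
```

```text
t 16.25 pos [ 0.6386 -0.0033  0.1696] yaw 1.263 tilt -0.006 -0.003 Ftool [0.  0.  1.2] Ttool [ 0.01 -0.08 -0.04] op 0.0114
off [-0.   0.2] trace 42 dev from old mm [0.3 0.6 0.3 0.2 0.7]
left of line by mm 0.08 yaw err -0.003 remaining path mm 87
  row x 0.13 y 0.00 wz -0.33  ->  [6.398e-01 2.000e-04] 1.29
  row x 0.13 y -0.00 wz -0.28  ->  [0.6409 0.0041] 1.312
  row x 0.13 y -0.00 wz -0.27  ->  [0.6418 0.008 ] 1.334
  row x 0.13 y -0.00 wz -0.21  ->  [0.6427 0.0118] 1.35
  row x 0.13 y -0.00 wz -0.18  ->  [0.6436 0.0158] 1.364
  row x 0.13 y -0.00 wz -0.21  ->  [0.6444 0.0197] 1.382
  row x 0.13 y -0.00 wz -0.25  ->  [0.6451 0.0236] 1.401
  row x 0.13 y -0.00 wz -0.19  ->  [0.6457 0.0275] 1.416
  row x 0.13 y -0.00 wz -0.17  ->  [0.6463 0.0315] 1.43
  row x 0.13 y -0.00 wz -0.28  ->  [0.6468 0.0355] 1.452
t 16.3 pos [ 0.6385 -0.0036  0.1697] yaw 1.262 F [-0.1   0.81 -1.85] T [-0.108  0.036 -0.042] op 0.0116
shift rows [ 0.23 -0.   -0.01] turn rows [-0.03  0.07 -0.56]
```

Emit:
{"method": "jog_arm", "body": {"rows": [[1, [0.13, 0, 0], [-0.02, 0.04, -0.32]], [1, [0.13, 0, 0], [0, 0.03, -0.28]], [1, [0.13, 0, 0], [0, 0, -0.26]], [1, [0.13, 0, 0], [0, 0, -0.2]], [1, [0.13, 0, 0], [0, 0, -0.18]], [1, [0.02, 0, -0.01], [0, 0, 0]]]}}

```text
time: 16.8
ee_pos: [0.644, 0.017, 0.17]
orientation: [-0.0, 0.775, 0.632, -0.0]
force: [0.7, -0.4, -1.0]
opening: 0.0121
```

```bash
python3 - <<'E'
from h import *
plan("p9",10)
E
```

```text
t 16.8 pos [0.644 0.017 0.17 ] yaw 1.368 tilt 0.0 -0.001 Ftool [-0.2  0.8  1. ] Ttool [ 0.03 -0.08  0.03] op 0.0121
off [-0.2  0.1] trace 35 dev from old mm [0.4 0.1 0.6 0.1 8.8]
left of line by mm -0.17 yaw err -0.001 remaining path mm 77
  row x 0.12 y -0.01 wz -0.24  ->  [0.6446 0.0206] 1.387
  row x 0.13 y -0.00 wz -0.24  ->  [0.6453 0.0246] 1.406
  row x 0.13 y -0.00 wz -0.21  ->  [0.6459 0.0285] 1.423
  row x 0.13 y -0.00 wz -0.22  ->  [0.6464 0.0325] 1.44
  row x 0.13 y -0.00 wz -0.33  ->  [0.6469 0.0365] 1.467
  row x 0.13 y -0.00 wz -0.46  ->  [0.6472 0.0404] 1.504
  row x 0.13 y -0.00 wz -0.49  ->  [0.6473 0.0444] 1.543
  row x 0.13 y -0.00 wz -0.50  ->  [0.6474 0.0484] 1.584
  row x 0.13 y -0.00 wz -0.48  ->  [0.6473 0.0524] 1.622
  row x 0.13 y -0.00 wz -0.38  ->  [0.647  0.0563] 1.653
```

Emit:
{"method": "jog_arm", "body": {"rows": [[1, [0.13, -0.01, 0], [0, 0, -0.24]], [1, [0.13, 0, 0], [0, 0, -0.23]], [1, [0.13, 0, 0], [0, 0, -0.21]], [1, [0.13, 0, 0], [0, 0, -0.22]], [1, [0.13, 0, 0], [0, 0, -0.3]], [1, [0.02, 0, 0], [0, 0, 0]]]}}

```text
time: 17.35
ee_pos: [0.6473, 0.0385, 0.1701]
orientation: [-0.0, 0.741, 0.671, -0.0]
force: [0.2, 1.3, -1.7]
opening: 0.0118
```

```bash
python3 - <<'E'
from h import *
plan("p10",10)
im=cv2.imread("pics/p10.png"); cv2.imwrite("pics/p10v.png",cv2.convertScaleAbs(cv2.resize(im[20:270,200:460],None,fx=2.2,fy=2.2),alpha=1.6))
E
```

```text
t 17.35 pos [0.6473 0.0385 0.1701] yaw 1.472 tilt 0.0 -0.001 Ftool [1.4 0.1 1.7] Ttool [ 0.01 -0.1   0.01] op 0.0118
off [-0.3  0.1] trace 22 dev from old mm [0.4 0.6 0.2]
left of line by mm -0.22 yaw err -0.012 remaining path mm 59
  row x 0.13 y -0.01 wz -0.64  ->  [0.6473 0.0424] 1.523
  row x 0.13 y -0.00 wz -0.50  ->  [0.6474 0.0464] 1.564
  row x 0.13 y -0.00 wz -0.50  ->  [0.6473 0.0504] 1.604
  row x 0.13 y -0.00 wz -0.43  ->  [0.6472 0.0544] 1.639
  row x 0.13 y 0.00 wz -0.31  ->  [0.6469 0.0583] 1.664
  row x 0.13 y 0.00 wz -0.17  ->  [0.6466 0.0623] 1.678
  row x 0.13 y 0.00 wz -0.04  ->  [0.6461 0.0663] 1.681
  row x 0.13 y 0.00 wz 0.00  ->  [0.6457 0.0703] 1.681
  row x 0.13 y -0.00 wz 0.01  ->  [0.6453 0.0742] 1.68
  row x 0.13 y 0.00 wz 0.02  ->  [0.6448 0.0782] 1.679
```

View pics/p10v.png

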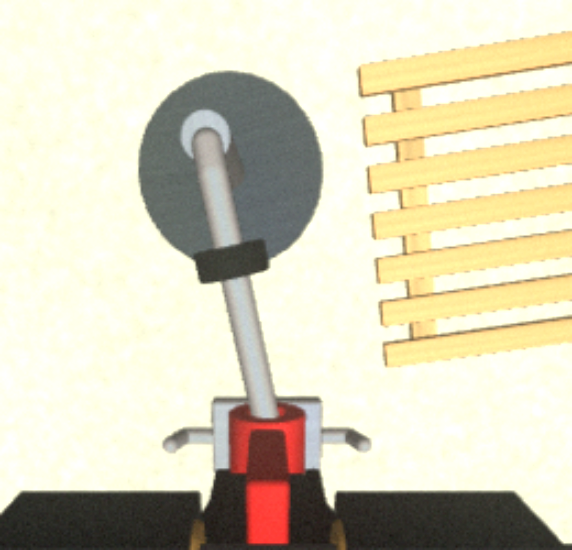

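The image shows the black stop's near edge at crop (234,280), i.e. px (306,147). The carrier is well on the rod, with one last left kink ahead of it.

Emit:
{"method": "jog_arm", "body": {"rows": [[1, [0.12, -0.01, 0], [0, 0, -0.6]], [1, [0.12, 0, 0], [0, 0, -0.5]], [1, [0.12, 0, 0], [0, 0, -0.5]], [1, [0.12, 0, 0], [0, 0, -0.42]], [1, [0.12, 0, 0], [0, 0, -0.3]], [1, [0.02, 0, 0], [0, 0, 0]]]}}

```text
time: 17.9
ee_pos: [0.647, 0.0563, 0.1701]
orientation: [-0.0, 0.674, 0.739, -0.001]
force: [0.5, -0.9, -1.4]
opening: 0.0117
```

```bash
python3 - <<'E'
from h import *
plan("p11",7)
im=cv2.imread("pics/p11.png"); g=cv2.cvtColor(im,cv2.COLOR_BGR2GRAY)
c=optics.calibration("wrist"); o,x,R=state()
# dark collar blob ahead of the carrier
m=(g[100:205,285:360]<45).astype(np.uint8); n,l,st,ce=cv2.connectedComponentsWithStats(m); print([(s[0]+285,s[1]+100,s[2],s[3],s[4]) for s in st[1:] if s[4]>30])
for v in (165,175,185,195): print(v,g[v,321], (ray("wrist",(321.3,v),.155,c)-x).round(4)[:2])
old=np.load("path.npy"); tip=np.array([.531,-.0775]); i=np.linalg.norm(old-tip,axis=1).argmin(); j=np.linalg.norm(old-x[:2],axis=1).argmin(); print("arc from tip",np.linalg.norm(np.diff(old[i:j+1],axis=0),axis=1).sum())
E
```

```text
t 17.9 pos [0.647  0.0563 0.1701] yaw 1.663 tilt -0.001 -0.001 Ftool [-0.9  0.4  1.4] Ttool [ 0.04 -0.05 -0.03] op 0.0117
off [-0.5  0.1] trace 10 dev from old mm [0.4 0.7]
left of line by mm 0.05 yaw err 0.011 remaining path mm 40
  row x 0.13 y 0.00 wz -0.12  ->  [0.6467 0.0603] 1.672
  row x 0.13 y 0.00 wz -0.10  ->  [0.6463 0.0643] 1.68
  row x 0.13 y -0.00 wz -0.03  ->  [0.6459 0.0683] 1.683
  row x 0.13 y -0.00 wz -0.03  ->  [0.6454 0.0723] 1.685
  row x 0.13 y 0.00 wz 0.00  ->  [0.645  0.0762] 1.685
  row x 0.13 y 0.00 wz -0.00  ->  [0.6445 0.0802] 1.685
  row x 0.00 y 0.00 wz -0.00  ->  [0.6445 0.0802] 1.685
[(np.int32(305), np.int32(154), np.int32(31), np.int32(16), np.int32(424))]
165 42 [-0.004   0.0486]
175 127 [-0.0033  0.0411]
185 124 [-0.0027  0.0335]
195 128 [-0.002   0.0258]
arc from tip 0.19902063823361232
```

Emit:
{"method": "jog_arm", "body": {"rows": [[1, [0.13, 0, 0], [0, 0, -0.12]], [1, [0.13, 0, 0], [0, 0, -0.1]], [1, [0.13, 0, 0], [0, 0, -0.03]], [1, [0.13, 0, 0], [0, 0, 0]], [1, [0.13, 0, 0], [0, 0, 0]], [1, [0, 0, 0], [0, 0, 0]]]}}

```text
time: 18.45
ee_pos: [0.6448, 0.0768, 0.1701]
orientation: [0.0, 0.668, 0.744, -0.001]
force: [-0.3, 0.5, -2.7]
opening: 0.0116
```

```bash
python3 - <<'E'
from h import *
goal([.645,.0762,.170],1.683)
c=optics.calibration("wrist"); im=optics.camera("wrist")[...,::-1].copy(); cv2.imwrite("pics/p12.png",im); g=cv2.cvtColor(im,cv2.COLOR_BGR2GRAY); o,x,R=state()
print(R.inv().apply(o["force"]).round(1)); print(g[165:212,318].tolist())
i=im.astype(int); r=(i[...,2]>60)&(i[...,2]>2*i[...,1]); print("first red row",np.nonzero(r[150:,315:327].any(1))[0][0]+150)
m=(g[120:206,285:360]<45).astype(np.uint8); n,l,st,ce=cv2.connectedComponentsWithStats(m); print([(s[0]+285,s[1]+120,s[2],s[3],s[4]) for s in st[1:] if s[4]>30])
for v in (180,185,190): print(v,R.inv().apply(ray("wrist",(321.3,v),.155,c)-x).round(4))
E
```

```text
t 18.45 pos [0.6448 0.0768 0.1701] yaw 1.679 F [-0.33  0.49 -2.68] T [-0.024  0.036 -0.027] op 0.0116
shift rows [-0.02  0.01  0.  ] turn rows [-0.01  0.01 -0.05]
[-1.   0.1  0.7]
[112, 111, 113, 111, 110, 109, 111, 111, 112, 110, 110, 109, 110, 108, 111, 112, 110, 113, 61, 33, 37, 36, 40, 39, 36, 39, 42, 39, 39, 42, 40, 41, 42, 95, 107, 108, 108, 108, 107, 109, 108, 109, 105, 110, 95, 50, 40]
first red row 205
[(np.int32(307), np.int32(181), np.int32(30), np.int32(17), np.int32(434))]
180 [0.0379 0.0004 0.015 ]
185 [0.0341 0.0004 0.015 ]
190 [0.0302 0.0004 0.015 ]
```

The gap to the stop is about 10 mm. Approaching gently.

Emit:
{"method": "jog_arm", "body": {"rows": [[1, [0.06, 0, 0], [0, 0, 0]], [1, [0.06, 0, 0], [0, 0, 0]], [1, [0.06, 0, 0], [0, 0, 0]], [1, [0.05, 0, 0], [0, 0, 0]], [1, [0, 0, 0], [0, 0, 0]]]}}

```text
time: 18.92
ee_pos: [0.644, 0.0832, 0.1701]
orientation: [0.0, 0.668, 0.744, -0.001]
force: [0.1, -0.5, -1.6]
opening: 0.0118
```

```bash
cat >> h.py <<'E'
def gap(tag):
    c=optics.calibration("wrist"); im=optics.camera("wrist")[...,::-1].copy(); cv2.imwrite(f"pics/{tag}.png",im); g=cv2.cvtColor(im,cv2.COLOR_BGR2GRAY); o,x,R=state()
    print("Ftool",R.inv().apply(o["force"]).round(1),"collar col",g[180:214:1,318].tolist())
E
python3 - <<'E'
from h import *
goal([.6438,.0868,.170],1.681); gap("g1")
E
```

```text
t 18.92 pos [0.644  0.0832 0.1701] yaw 1.678 F [ 0.06 -0.48 -1.65] T [-0.101  0.075 -0.01 ] op 0.0118
shift rows [0.12 0.01 0.  ] turn rows [-0.01  0.02 -0.04]
Ftool [-0.2  0.2  1.5] collar col [109, 112, 107, 111, 111, 107, 109, 108, 111, 109, 110, 77, 43, 35, 35, 35, 34, 40, 35, 36, 33, 36, 32, 36, 36, 36, 59, 102, 106, 95, 55, 40, 63, 73]
```

Emit:
{"method": "jog_arm", "body": {"rows": [[1, [0.04, 0, 0], [0, 0, 0]], [1, [0.04, 0, 0], [0, 0, 0]], [1, [0, 0, 0], [0, 0, 0]]]}}

```text
time: 19.22
ee_pos: [0.6437, 0.0853, 0.1701]
orientation: [0.0, 0.668, 0.744, -0.001]
force: [-0.2, 0.1, -1.0]
opening: 0.012
```

```bash
python3 - <<'E'
from h import *
goal([.6438,.0868,.170],1.681); gap("g2")
E
```

```text
t 19.22 pos [0.6437 0.0853 0.1701] yaw 1.677 F [-0.17  0.12 -1.04] T [-0.061  0.068 -0.012] op 0.012
shift rows [0.05 0.01 0.  ] turn rows [-0.01  0.03 -0.05]
Ftool [ 0.3 -0.4  0.8] collar col [111, 114, 109, 107, 105, 108, 109, 109, 108, 111, 107, 106, 108, 109, 61, 36, 31, 37, 37, 37, 37, 35, 32, 31, 34, 38, 34, 41, 36, 68, 49, 40, 62, 71]
```

Emit:
{"method": "jog_arm", "body": {"rows": [[1, [0.04, 0, 0], [0, 0, 0]], [1, [0, 0, 0], [0, 0, 0]]]}}

```text
time: 19.43
ee_pos: [0.6437, 0.0862, 0.1702]
orientation: [0.001, 0.669, 0.744, -0.001]
force: [-0.3, 0.6, -2.3]
opening: 0.0122
```

```bash
python3 - <<'E'
from h import *
goal([.6438,.0868,.170],1.681); gap("g3")
E
```

```text
t 19.43 pos [0.6437 0.0862 0.1702] yaw 1.677 F [-0.3  0.6 -2.3] T [-0.07   0.077 -0.042] op 0.0122
shift rows [0.02 0.01 0.01] turn rows [-0.01  0.03 -0.05]
Ftool [-0.5  0.9  0.6] collar col [110, 108, 110, 111, 113, 109, 109, 104, 109, 108, 107, 110, 111, 109, 108, 61, 35, 27, 39, 36, 39, 35, 39, 39, 37, 35, 35, 37, 35, 36, 37, 42, 62, 72]
```

Emit:
{"method": "jog_arm", "body": {"rows": [[1, [0.04, 0, 0], [0, 0, 0]], [1, [0.02, 0, 0], [0, 0, 0]]]}}

```text
time: 19.65
ee_pos: [0.6436, 0.0866, 0.1703]
orientation: [0.001, 0.669, 0.743, -0.002]
force: [0.3, -1.5, -1.1]
opening: 0.012
```

```bash
python3 - <<'E'
from h import *
goal([.6438,.0868,.170],1.681); gap("g4")
im=cv2.imread("pics/g4.png"); cv2.imwrite("pics/g4v.png",cv2.convertScaleAbs(cv2.resize(im[170:270,260:380],None,fx=6,fy=6,interpolation=cv2.INTER_CUBIC)[:600],alpha=1.7))
E
```

```text
t 19.65 pos [0.6436 0.0866 0.1703] yaw 1.676 F [ 0.29 -1.5  -1.09] T [-0.682  0.057  0.016] op 0.012
shift rows [0.01 0.01 0.01] turn rows [-0.01  0.05 -0.07]
Ftool [-3.  -0.3  1.5] collar col [109, 107, 111, 109, 110, 107, 112, 107, 108, 108, 109, 109, 109, 109, 109, 87, 40, 32, 34, 34, 37, 37, 38, 40, 36, 41, 36, 36, 35, 37, 38, 38, 53, 70]
```

View pics/g4v.png

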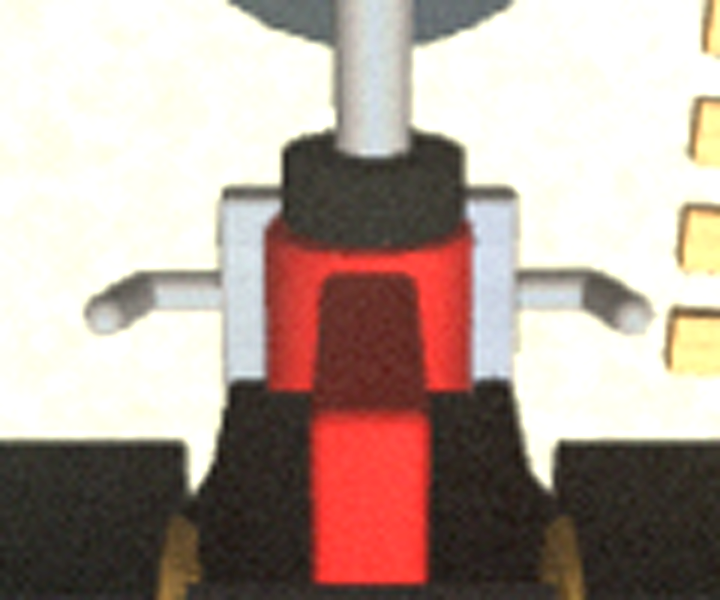

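Contact felt: -3 N in tool x and -0.68 Nm. The picture shows the carrier's red face flush with the black collar, with no gap. I'll settle it onto the rod and release.

Emit:
{"method": "jog_arm", "body": {"rows": [[1, [0, 0, 0.04], [0, 0, 0]], [1, [0, 0, 0.02], [0, 0, 0]], [1, [0, 0, 0], [0, 0, 0]]]}}

```text
time: 19.95
ee_pos: [0.6437, 0.0865, 0.1685]
orientation: [0.001, 0.669, 0.743, -0.001]
force: [-0.2, -1.9, -1.4]
opening: 0.012
```

```bash
python3 - <<'E'
from h import *
goal([.6438,.0868,.170],1.681); gap("g5")
E
```

```text
t 19.95 pos [0.6437 0.0865 0.1685] yaw 1.675 F [-0.2  -1.95 -1.37] T [-0.447 -0.009 -0.031] op 0.012
shift rows [ 0.01  0.   -0.05] turn rows [-0.01  0.05 -0.07]
Ftool [-0.9  0.7  1.7] collar col [114, 113, 111, 113, 114, 112, 112, 111, 111, 113, 113, 113, 111, 113, 110, 111, 58, 35, 32, 39, 35, 39, 36, 38, 40, 38, 39, 32, 35, 38, 37, 39, 52, 70]
```

Emit:
{"method": "jog_arm", "body": {"rows": [[0.3, [0, 0, 0], [0, 0, 0]], [0.3, [0, 0, 0], [0, 0, 0]], [0.3, [0, 0, 0], [0, 0, 0]], [0.3, [0, 0, 0], [0, 0, 0]], [0.3, [0, 0, 0], [0, 0, 0]], [0.3, [0, 0, 0], [0, 0, 0]], [0.3, [0, 0, 0], [0, 0, 0]], [0.3, [0, 0, 0], [0, 0, 0]]]}}

```text
time: 20.67
ee_pos: [0.644, 0.0885, 0.1691]
orientation: [0.001, 0.669, 0.744, -0.0]
force: [-0.3, -0.4, 0.0]
opening: 0.0304
```

```bash
python3 - <<'E'
from h import *
goal([.6438,.0868,.170],1.681); gap("g6")
im=cv2.imread("pics/g6.png")
i=im.astype(int); m=(i[...,2]>60)&(i[...,2]>2*i[...,1])&(i[...,2]>2*i[...,0])
for v in (212,216,222,230,245,255,262,270):
    u=np.nonzero(m[v,270:370])[0]+270
    if len(u): print(v,(u.min()+u.max())/2,u.max()-u.min())
E
```

```text
t 20.67 pos [0.644  0.0885 0.1691] yaw 1.677 F [-0.31 -0.38  0.01] T [-0.077  0.045  0.005] op 0.0304
shift rows [-0.05 -0.01 -0.03] turn rows [ 0.01  0.02 -0.05]
Ftool [ 0.7 -0.3  0.6] collar col [121, 123, 125, 120, 121, 121, 119, 119, 123, 124, 121, 121, 120, 122, 122, 120, 121, 124, 84, 41, 32, 38, 39, 39, 42, 37, 38, 41, 38, 35, 39, 40, 41, 39]
212 320.5 33
216 320.5 33
222 320.0 32
230 320.0 32
245 320.5 29
255 319.0 18
262 319.0 18
```

Emit:
{"method": "jog_arm", "body": {"rows": [[0.1, [0, 0, -0.1], [0, 0, 0]], [0.1, [0, 0, -0.2], [0, 0, 0]], [0.1, [0, 0, -0.4], [0, 0, 0]], [0.1, [0, 0, -0.6], [0, 0, 0]], [0.1, [0, 0, -0.8], [0, 0, 0]], [0.1, [0, 0, -0.8], [0, 0, 0]], [0.1, [-0.3, 0, -0.8], [0, 0, 0]], [0.1, [-0.6, 0, -0.8], [0, 0, 0]], [0.1, [-0.8, 0, 0], [0, 0, 0]], [0.1, [-0.8, 0, 0], [0, 0, 0]], [0.1, [-0.4, 0, 0], [0, 0, 0]], [0.1, [0, 0, 0], [0, 0, 0]], [0.1, [0, 0, 0], [0, 0, 0]], [0.1, [0, 0, 0], [0, 0, 0]]]}}

```text
time: 21.88
ee_pos: [0.6531, 0.0009, 0.323]
orientation: [0.003, 0.667, 0.745, 0.002]
force: [0.1, -0.1, -1.0]
opening: 0.0388
```

```bash
python3 - <<'E'
from h import *
goal([.6438,.0868,.30],1.681)
w=optics.camera("wrist")[...,::-1]; s=optics.camera("scene")[...,::-1]
cv2.imwrite("pics/wf.png",w);cv2.imwrite("pics/sf.png",s)
a=np.zeros((600,800,3),np.uint8)
a[:,:400]=cv2.resize(w[40:265,245:395],(400,600)); a[:,400:]=cv2.resize(s[180:270,315:375],(400,600),interpolation=cv2.INTER_CUBIC)
cv2.imwrite("pics/mf.png",cv2.convertScaleAbs(a,alpha=1.5))
E
```

```text
t 21.88 pos [0.6531 0.0009 0.323 ] yaw 1.68 F [ 0.07 -0.14 -0.98] T [-0.099  0.061 -0.006] op 0.0388
shift rows [ 2.88 -0.    0.76] turn rows [ 0.1   0.02 -0.01]
```

View pics/mf.png

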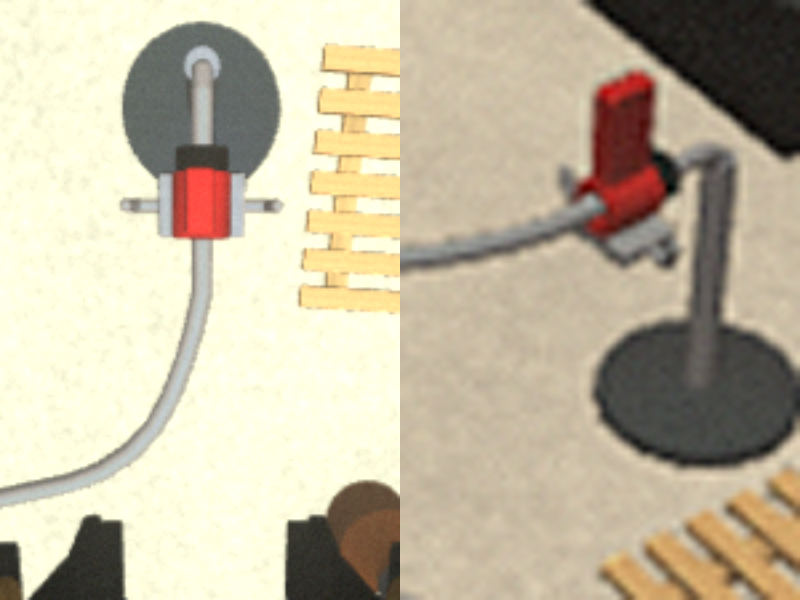

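The final view shows the carrier hanging upright, fin up, with its red face touching the black collar and no bright gap. The gripper is clear. Handing in.

```bash
python3 -c "
from workcell import env
print(env.sign_off())"
```

```text
the job is handed in; nothing more can be done
None
```

The red carrier is hanging on the bar at the black stop, fin up and released, and the job is handed in. It finished at about 22 s of the 69 s allowed.

- **How it went:** I gripped the carrier by its fin and lined the bore up with the rod tip in the wrist camera. I then slid it round the bend in steps of 12 to 26 mm, re-tracing the rod ahead after each one.
- **Forces:** The readings between steps stayed at noise level, within about 3 N, up to the stop. There I felt a 3 N contact, lowered the carrier 2 mm onto the rod and opened the gripper.
- **Last checks:** The final wrist and scene pictures show the carrier upright with its red face flush on the collar, and the gripper well clear above. A gap of less than a millimetre at the stop could not be seen in those pictures.
- **Other kitchen things:** The hand never came close to them, and the trivet shows as undisturbed in the last picture. I did not measure the others again.
- **What disagreed:** One early sideways correction before threading had no effect and had to be repeated. The wrist camera also showed a sideways offset of about 4 mm in one early frame, so I aligned the bore to the rod within the same picture instead.

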